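# Wedge a hexagonal blank into the bench fixture, keyway up

### The job

Roll the steel hexagonal blank over along the bench, one flat at a time and without picking it up, until its keyway groove is on top, and slide it into the U-shaped fixture flat against the back stop. Then set the tapered wooden wedge thin end first into the gap between the blank's right end (right and left as seen from the robot) and the slanted stop, and drive it in until the blank is jammed tight against the left stop. Leave the other loose things on the bench where they lie.

Things in the scene. Friction and masses are not known exactly. Their poses are not given: they have to be found in the camera images.
- fixture: Fixed U of dark steel stops, 35 mm high, open towards the robot; plain level bench inside. Origin: on the bench, on the inner face of the back stop. x points into the U, away from the robot (within 0.25 rad of the robot's x), y left. Back stop: face at x = 0, from y -46 to +60 mm; right of it the way is open, so the wedge's tip may pass x = 0.
- left_stop (a point): Middle of the left stop's inner face, half-way up (fixture x -22, y +50, z 17 mm). That face lies along y = +50 from x -55 to 0; ahead of it a lead-in flares out to y = +60 at x = -80.
- slanted_stop (a point): Middle of the slanted right stop's inner face, half-way up (fixture x -25, y -71.2, z 17 mm). That face runs straight from (x -66, y -78) to (x +16, y -64.3) mm; the stop is 18 mm thick behind it.
- blank: Loose bright steel hexagonal bar before the U's mouth, 34 mm across flats (39.3 across corners, a flat 19.6 wide), 100 mm long, 0.36 to 0.6 kg. Origin: its centre, 17 mm up. y: its length, within 0.12 rad of the fixture's y. z points out of the flat with the keyway, so z up = keyway on top. A level push slides it; a finger that rises while pushing lifts the near corner and tips it over.
- keyway (a point): Middle of the keyway flat (a 7 mm wide, 4 mm deep groove all along it), 17 mm from the blank's centre. It starts as the lower flat on the robot's side: two flats rolled away from the robot (19.6 mm of travel each) bring it on top, 34 mm up. Seated, the blank's centre is at fixture x -19.6, y 0 mm.
- wedge: Loose hardwood wedge on the bench, 110 mm long, 28 high, 12 thick at the tip, 30 at the butt (taper 1 in 6), 60 g, waxed. Lies right or left of the fixture's mouth, tip roughly away from the robot. Origin: underside, mid-length, mid-thickness (21 mm there). x points to the tip. Its +y side (y = +10.6) is straight, square to the butt, and goes against the blank's end; the -y side is tapered like the slanted stop.
- wedge_tip (a point): Tip edge of the wedge on the straight side, half-way up (wedge x +55, y +10.6, z 14 mm). With the blank tight against back and left stops it jams at about fixture x +30, y -50 mm.
- wedge_butt (a point): Centre of the wedge's butt face, 30 wide and 28 mm high (wedge x -55, y -4.6, z 14 mm), where it is pushed. Some 10 to 20 N drives it: first it shoves the blank to the left stop, then it stops dead; it stays by friction, pressing with 20 N or more.
- packer: The plain hardwood bar, 110 x 22 x 28 mm, parallel sides; leave it. Origin at the centre of its underside.
- bearing1: Steel wheel bearing, 47 mm across, 14 mm high, lying flat; leave it. Origin at the centre of its underside.
- bearing2: Another such bearing; leave it. Origin at the centre of its underside.
- brake_lever: Grey cast aluminium brake lever, 175 mm long, 17 mm high; leave it. Origin at the centre of its underside.
- spoke_wrench: Small chrome spoke wrench, 92 mm long, 8 mm high; leave it. Origin at the centre of its underside.
There are look-alikes about, which are no part of the job. There is more than one size of the blank; the job needs the larger. What is shaped like the wedge but green is not meant.

How it is judged:
By the outcome, as a careful person would: the job done as asked, in the order asked, and still so for the second after the job is handed in, with the robot touching nothing.
It also fails if it takes over 67 s, if anything falls off the work surface, if the arm or the gripper's body presses on something with over 40 N, if the wrist force passes 120 N, or if a joint passes its speed limit or range.

### The arm

A 6-joint arm with a two-finger parallel gripper is mounted at the origin on the work surface. World frame = base frame: x ahead of the robot, y to its left, z up, the work surface at z = 0. Lengths are in m, angles in rad, forces in N, time in s.
With the tool pointing down it reaches from about 0.275 to 0.975 m from the base axis. Payload 8.4 kg.
Tool frame: the origin (TCP) lies between the finger pads; the fingertips stand 17 mm ahead of it and the grasp point (between the pads) lies 2 mm behind it; z points along the fingers, x is the direction in which the jaws open and shut, and the axes are right-handed (so a half turn about z gives the same grasp; the last joint's range is limited). The gripper opens to 92 mm and grips with 3 to 60 N. Pads are 20 mm wide; open, the fingers measure 128 mm over their backs; the gripper's body (75 mm by 189 mm) begins 69 mm behind the grasp point.
Start: joints at [1.209, 0.353, 1.633, -0, 1.155, -0.002], TCP at [0.22, 0.585, 0.232] pointing down, gripper open.
Joint ranges: [-2.63, 2.63], [-0.92, 2.1], [0.06, 2.66], [-1.3, 4.44], [0, 2.69], [-3.02, 3.02]. Speed limits (rad/s): [2.22, 2.22, 2.79, 3.14, 3.14, 3.14].

### API

Orientations are given as a unit quaternion [w, x, y, z].
In Python, from cell import r, imaging gives the robot as it stands.
- The arm moves only by the tool drive_tool, never from a script. Its argument "targets" is a list of rows, each a list of 7 numbers: the shift along the tool's x, y, z in mm, then the turn, a rotation vector about the tool's x, y, z in units of 8 degrees (1.0 is 8 degrees), then the gripper's target within -1 to 1 (fully open at 1, half-way at 0, shut at -1). In form: [[dx, dy, dz, ax, ay, az, jaw], ...]. A call has 1 to 12 rows; each row is the pose to reach, as a shift and turn from the pose commanded when the call began, along the tool's axes at that moment; what a row does not reach only later rows make up. A row lasts 1/8 s, in which the tool goes at most 62.5 mm and 10.7 degrees, less where a joint would pass 70% of its speed; a pose out of reach is approached as far as the arm can. A call with a gripper value outside its range is refused whole. The fingers move at their own pace and stop on an object; "squeeze" is the grip in N (left out, the last holds). Time passes only in rows, so rows that repeat a pose let the fingers close. It gives the time, the measured TCP pose, the force and the opening at its end, in the units of the state.
- r.read_state(): the state, without advancing time (a new reading comes with each control period).
- imaging.capture(name): name is "side" or "top"; returns a dict with "img" (420x560x3 uint8, red, green, blue), "intrinsics" (3x3 intrinsics, pixels), "dist_coeffs" ([k1, k2, p1, p2, k3] as OpenCV has them; the pictures are not rectified), "cam_to_world" (4x4, takes a point from camera to world coordinates). Camera axes: x right, y up, looking along -z (the intrinsics and any distortion apply to the point x, -y, -z); pixel columns grow to the right and rows downward; lengths in m; the calibration is good to about 2 mm. A picture is of the moment at which its call begins. There is no depth.
- r.close_job(): hands the job in, once; it reports no verdict.
The state is a dict: "time": time; "joint_positions": joint angles; "dq": joint speeds; "joint_efforts": joint torques, N m; "tool_pos": TCP position; "tool_rot": TCP orientation; "wrist_force": force on the tool from outside, world axes, zero at the start; "wrist_torque": the same for the moment, N m; "opening": finger opening in m.
Only numpy, scipy, OpenCV 4.12 (cv2) and the standard library are available. Lean on these libraries where they do the work, as an engineer would, in place of code of your own. Each camera call takes 0.05 s, during which the arm holds its last target.

## Working session

There is one attempt and no reset: what is moved stays moved. The work goes in short steps, Python scripts to look and compute and a tool call to move; the robot and the scene stay as the last step left them, time stands still between calls to the robot, and variables do not carry over. Pictures are saved under pics/ and viewed, and the job is handed in when it is done.

Besides the shell and the picture viewer there is one more tool, called after "Emit:" as a command line: name --pt "numbers of a row" for each row, then --argument value for the rest. drive_tool: Moves the arm, as the interface text tells. Its arguments: {"type":"object","properties":{"targets":{"type":"array"},"squeeze":{"type":"number"}},"required":["targets"]}

```bash
ls; mkdir -p pics
python3 - <<'E'
from cell import r, imaging
import cv2,pickle
for n in ("side","top"):
    c=imaging.capture(n); cv2.imwrite(f"pics/{n}0.png",c["img"][:,:,::-1]); pickle.dump(c,open(f"{n}0.pkl","wb"))
    print(n,c["intrinsics"],c["dist_coeffs"],c["cam_to_world"])
print(r.read_state())
E
```

```text
pics
side [[543.35324082   0.         280.20767534]
 [  0.         543.35324082 210.32517274]
 [  0.           0.           1.        ]] [0.07476046 0.         0.         0.         0.        ] [[ 0.68362623  0.49426951 -0.53698495 -0.12763123]
 [-0.72970856  0.44935066 -0.51537307 -0.63175297]
 [-0.01343865  0.74416506  0.66786059  0.84245648]
 [ 0.          0.          0.          1.        ]]
top [[433.60129653   0.         283.77682706]
 [  0.         433.60129653 213.0951652 ]
 [  0.           0.           1.        ]] [-0.00484915  0.          0.          0.          0.        ] [[-1.86166358e-02  9.92387566e-01 -1.21738819e-01  4.33308231e-01]
 [-9.99387626e-01 -2.20780831e-02 -2.71464736e-02 -3.03391959e-04]
 [-2.96275826e-02  1.21158893e-01  9.92190873e-01  9.28844944e-01]
 [ 0.00000000e+00  0.00000000e+00  0.00000000e+00  1.00000000e+00]]
{'time': 0.1, 'joint_positions': array([ 1.20859298e+00,  3.53541915e-01,  1.63403466e+00, -1.16177350e-06,
        1.15522779e+00, -2.39262734e-03]), 'dq': array([-0.00062645,  0.00010642, -0.00142629, -0.00078812,  0.00039595,
        0.00021969]), 'joint_efforts': array([ 1.06113879e-03, -5.94898188e+01, -3.34929407e+01,  7.01313978e-02,
        1.83698261e-02, -3.96048199e-05]), 'tool_pos': array([0.21990813, 0.58458658, 0.2309726 ]), 'tool_rot': array([ 3.44078394e-04,  8.22221425e-01,  5.69167428e-01, -4.98670587e-04]), 'wrist_force': array([ 0.05843838, -0.17849534,  0.42942004]), 'wrist_torque': array([-0.00074341, -0.0314379 ,  0.00525831]), 'opening': 0.09178088489985516}
```

View pics/top0.png

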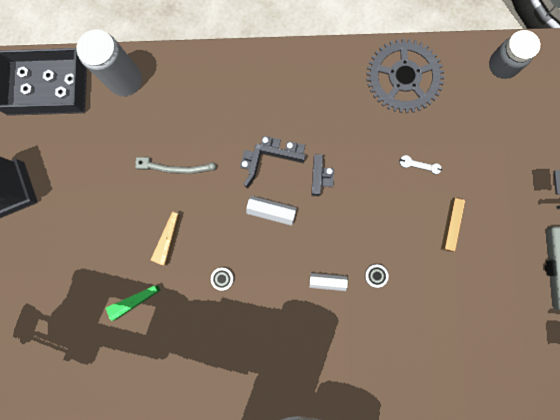

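View pics/side0.png

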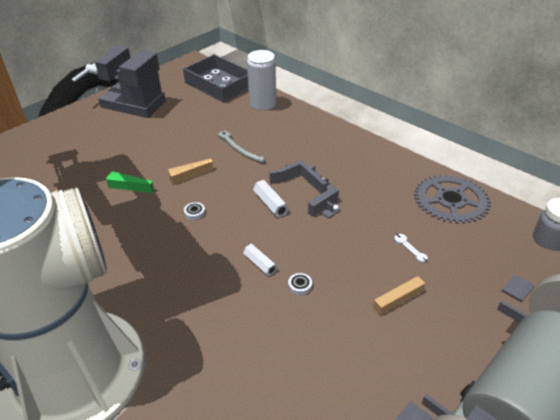

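The large hex blank is at (271,210) in the top picture; the smaller look-alike is at (328,282). The natural wedge is at (167,238), tip toward (175,213). The green one at (132,302) and the parallel packer at (455,224) aren't meant. Next, enlarged crops to confirm.

```bash
cat > h.py <<'E'
import numpy as np,cv2,pickle
def load(n): return pickle.load(open(n+".pkl","rb"))
def ray(c,u,v):
    p=cv2.undistortPoints(np.array([[[u,v]]],float),c["intrinsics"],c["dist_coeffs"])[0,0]
    d=np.array([p[0],-p[1],-1.]); T=c["cam_to_world"]; return T[:3,3],T[:3,:3]@d
def at_z(c,u,v,z):
    o,d=ray(c,u,v); return o+d*(z-o[2])/d[2]
def proj(c,P):
    P=np.atleast_2d(P); T=c["cam_to_world"]; q=(P-T[:3,3])@T[:3,:3]
    q=q*[1,-1,-1]
    return cv2.projectPoints(q,np.zeros(3),np.zeros(3),c["intrinsics"],c["dist_coeffs"])[0][:,0]
def crop(c,name,u0,v0,w,h,s):
    im=c["img"][v0:v0+h,u0:u0+w,::-1]; im=cv2.resize(im,None,fx=s,fy=s,interpolation=cv2.INTER_CUBIC)
    for k in range((u0+9)//10*10,u0+w,10): 
        x=int((k-u0+.5)*s); cv2.line(im,(x,0),(x,6),(0,255,255),1)
        if k%20==0: cv2.putText(im,str(k),(x-10,16),0,.35,(0,255,255),1)
    for k in range((v0+9)//10*10,v0+h,10):
        y=int((k-v0+.5)*s); cv2.line(im,(0,y),(6,y),(0,255,255),1); cv2.putText(im,str(k),(8,y+4),0,.35,(0,255,255),1)
    cv2.imwrite("pics/"+name+".png",im)
def cap(name,tag):
    from cell import imaging
    c=imaging.capture(name); pickle.dump(c,open(name+tag+".pkl","wb")); return c
E
python3 - <<'E'
from h import *
t=load("top0"); s=load("side0")
crop(t,"t0fix",235,130,110,100,7)
crop(t,"t0wed",140,195,100,75,8)
crop(s,"s0fix",240,145,110,80,7)
crop(s,"s0wed",155,145,80,60,8)
E
```

```text
(no output)
```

View pics/t0fix.png

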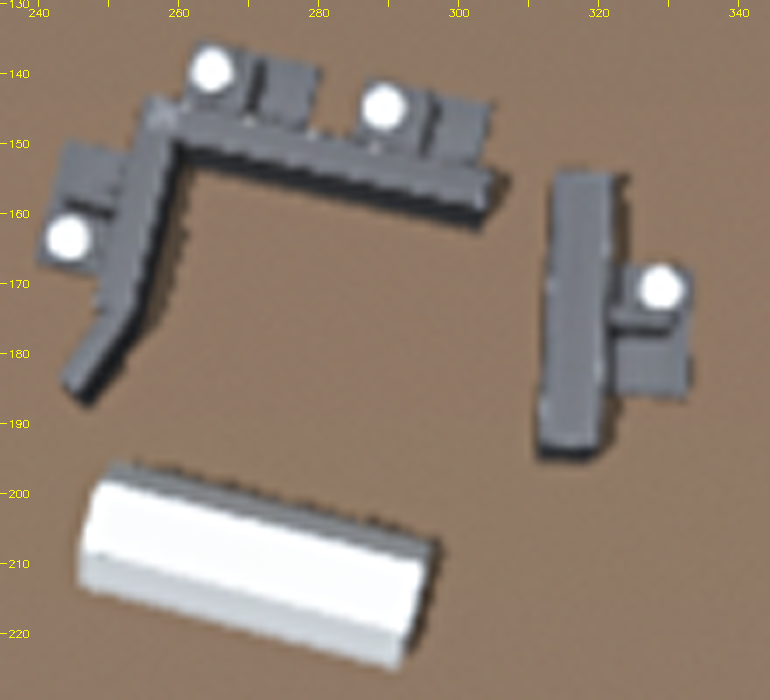

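View pics/t0wed.png

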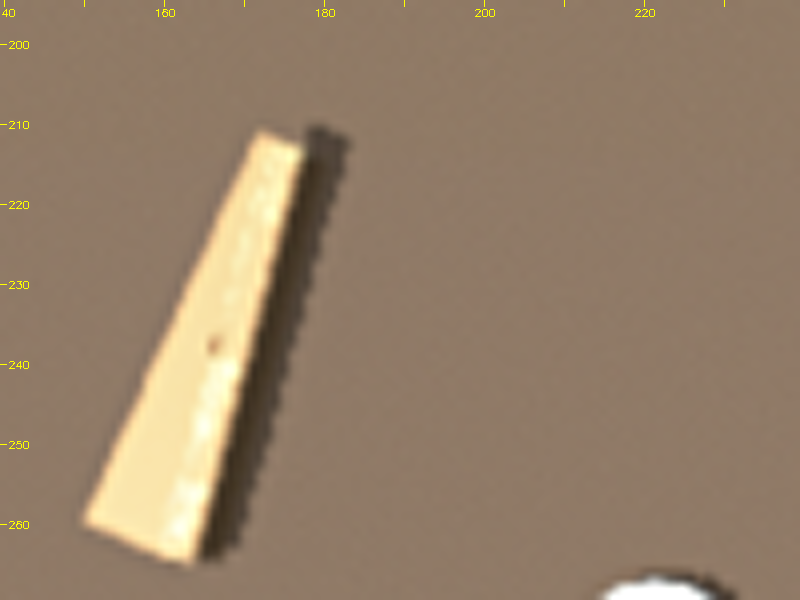

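View pics/s0fix.png

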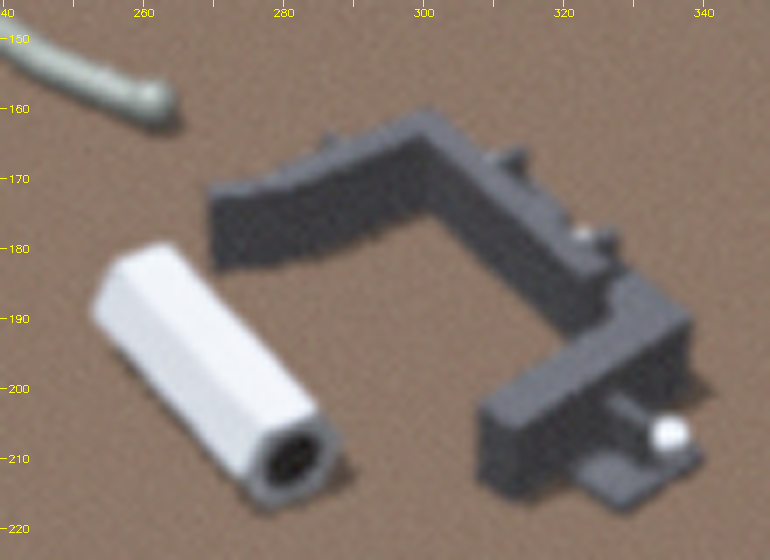

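View pics/s0wed.png

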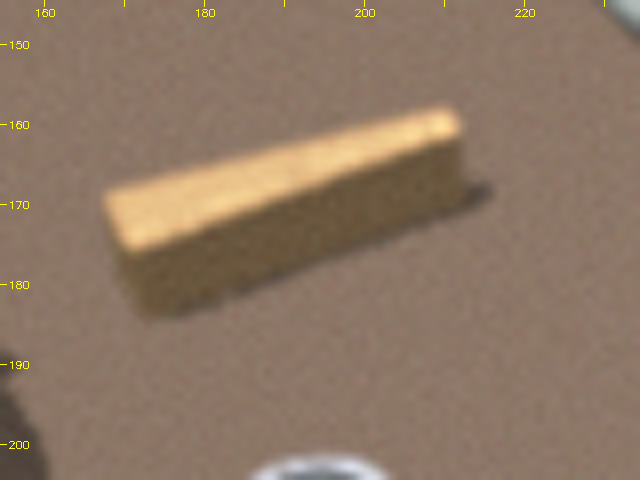

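```bash
cat >> h.py <<'E'
from scipy.optimize import least_squares
def fit(obs,x0):
    """obs: list of (cam, (u,v), local xyz mm). pose x,y (mm),yaw"""
    def f(p):
        c,s=np.cos(p[2]),np.sin(p[2]); out=[]
        for cam,uv,P in obs:
            W=np.array([p[0]+c*P[0]-s*P[1],p[1]+s*P[0]+c*P[1],P[2]])/1000
            out.append(proj(cam,W)[0]-uv)
        return np.ravel(out)
    q=least_squares(f,x0,loss="soft_l1"); return q.x,f(q.x).reshape(-1,2)
E
cat > fit0.py <<'E'
from h import *
t=load("top0"); s=load("side0")
def P(c,u0,v0,k,L): return [(c,np.array([u0+x/k-.5,v0+y/k-.5]),p) for (x,y),p in L]
FIX=P(t,235,130,7,[((480,203),(0,-46,35)),((478,231),(0,-46,0)),((178,137),(0,50,35)),((180,165),(0,50,0)),((130,312),(-55,50,35)),((85,388),(-80,60,35)),((88,405),(-80,60,0)),((540,443),(-66,-78,35)),((537,460),(-66,-78,0)),((556,172),(16,-64.3,35))])
FIXs=P(s,240,145,7,[((215,270),(-80,60,0)),((430,130),(0,50,35)),((428,210),(0,50,0)),((578,280),(0,-46,35)),((575,340),(0,-46,0)),((480,410),(-66,-78,35)),((480,480),(-66,-78,0))])
a=9.8
BL=P(t,235,130,7,[((110,480),(a,50,34)),((82,552),(-a,50,34)),((425,562),(a,-50,34)),((405,632),(-a,-50,34)),((80,585),(-19.6,50,17)),((400,668),(-19.6,-50,17)),((432,540),(19.6,-50,17))])
BLs=P(s,240,145,7,[((117,260),(-a,50,34)),((165,242),(a,50,34)),((92,305),(-19.6,50,17)),((318,405),(a,-50,34)),((262,430),(-a,-50,34)),((240,475),(-19.6,-50,17)),((340,445),(19.6,-50,17)),((265,512),(-a,-50,0))])
W=P(t,140,195,8,[((83,522),(-55,10.6,28)),((195,563),(-55,-19.4,28)),((260,130),(55,10.6,28)),((303,147),(55,-1.4,28))])
Ws=P(s,155,145,8,[((107,192),(-55,10.6,28)),((130,250),(-55,-19.4,28)),((460,138),(55,-1.4,28)),((445,108),(55,10.6,28)),((150,315),(-55,-19.4,0)),((463,192),(55,-1.4,0))])
if __name__=="__main__":
  for n,A,B,x0 in(("fix",FIX,FIXs,(580,0,0)),("blank",BL,BLs,(480,20,0)),("wedge",W,Ws,(430,250,0))):
    for l,o in(("top",A),("side",B),("both",A+B)):
        x,e=fit(o,x0); print(n,l,x.round(3),"rms px",np.sqrt((e**2).mean()).round(2)); 
    print(e.round(1).tolist())
E
python3 fit0.py
```

```text
fix top [ 6.68251e+02  2.50320e+01 -2.47000e-01] rms px 0.42
fix side [668.662  24.743   6.03 ] rms px 0.91
fix both [ 6.68326e+02  2.49490e+01 -2.48000e-01] rms px 0.67
[[0.5, 0.4], [0.5, 0.4], [-0.6, 0.1], [0.5, 0.4], [0.2, -0.1], [-0.8, -0.6], [0.6, 0.0], [-0.2, -0.4], [-0.3, -0.1], [-0.2, -0.5], [0.4, 0.6], [-0.9, 0.3], [-0.7, 0.1], [1.0, -0.6], [0.8, 2.2], [-0.3, -1.5], [-0.7, -0.1]]
blank top [552.433  51.248   6.01 ] rms px 0.5
blank side [552.736  52.846   5.988] rms px 0.44
blank both [552.319  51.822   5.999] rms px 0.56
[[-1.5, 0.3], [-0.1, -1.0], [-0.4, 0.9], [0.0, -0.1], [-0.1, -0.2], [-0.4, 0.1], [-0.1, 0.6], [-0.1, 0.5], [0.3, 0.4], [0.2, 1.0], [0.0, 0.7], [0.6, 0.1], [0.1, 0.8], [0.6, -0.9], [0.4, -0.5]]
wedge top [ 4.99009e+02  2.72607e+02 -4.10000e-01] rms px 0.33
wedge side [499.288 274.627   5.876] rms px 0.61
wedge both [ 4.98886e+02  2.73270e+02 -4.11000e-01] rms px 0.56
[[0.3, -0.4], [-0.7, 0.1], [-0.3, 0.3], [-0.5, 0.3], [-0.1, 0.4], [0.2, 0.1], [0.2, -1.2], [0.6, -0.0], [-0.5, 0.9], [0.9, 1.0]]
```

```bash
cat >> h.py <<'E'
from scipy.spatial.transform import Rotation as R
FIXP=(668.3,25.0,-0.248)
def loc(pose,x,y,z):  # local->world mm
    c,s=np.cos(pose[2]),np.sin(pose[2]); return np.array([pose[0]+c*x-s*y,pose[1]+s*x+c*y,z])
def inv(pose,p):
    c,s=np.cos(pose[2]),np.sin(pose[2]); d=np.array(p[:2])-pose[:2]; return np.array([c*d[0]+s*d[1],-s*d[0]+c*d[1]])
def orient(yaw,tilt=0): # tool x = left, y = forward (yaw), z down; tilt deg: tips forward
    B=np.array([[-np.sin(yaw),np.cos(yaw),0],[np.cos(yaw),np.sin(yaw),0],[0,0,-1]]).T
    return R.from_matrix(B)*R.from_euler("x",-tilt,degrees=True)
def cur():
    from cell import r
    s=r.read_state(); q=s["tool_rot"]; return s["tool_pos"]*1000,R.from_quat([q[1],q[2],q[3],q[0]]),s
def delta(p,Rt,ref=None):
    p0,R0=(ref or cur()[:2]); return np.r_[R0.inv().apply(p-p0),(R0.inv()*Rt).as_rotvec()/np.deg2rad(8)].round(2)
def edge_tcp(F,Rt): # tcp such that tip front edge (y+10,z+17) at F
    return F-Rt.apply([0,10,17])
BL0=(552.3,51.8,-0.284)
E
python3 - <<'E'
from h import *
Rt=orient(-.284,20)
for x,z in((-37,130),(-37,10),(-20,10)):
    p=edge_tcp(loc(BL0,x,0,z),Rt); print(p.round(1),delta(p,Rt).tolist())
print(cur()[2]["joint_positions"])
E
```

```text
[502.2  66.4 142.6] [-385.48, 446.64, 88.88, -2.5, 0.1, -0.54]
[502.2  66.4  22.6] [-385.34, 446.64, 208.88, -2.5, 0.1, -0.54]
[518.5  61.7  22.6] [-384.05, 463.59, 208.88, -2.5, 0.1, -0.54]
[ 1.20859298e+00  3.53541915e-01  1.63403466e+00 -1.16177350e-06
  1.15522779e+00 -2.39262734e-03]
```

Emit:
drive_tool --pt "-385.5 446.6 89 -2.5 0.1 -0.54 0" --pt "-385.5 446.6 89 -2.5 0.1 -0.54 0" --pt "-385.5 446.6 89 -2.5 0.1 -0.54 0" --pt "-385.5 446.6 89 -2.5 0.1 -0.54 0" --pt "-385.5 446.6 89 -2.5 0.1 -0.54 0" --pt "-385.5 446.6 89 -2.5 0.1 -0.54 0" --pt "-385.5 446.6 89 -2.5 0.1 -0.54 0" --pt "-385.5 446.6 89 -2.5 0.1 -0.54 0" --pt "-385.5 446.6 89 -2.5 0.1 -0.54 0" --pt "-385.5 446.6 89 -2.5 0.1 -0.54 0" --pt "-385.5 446.6 89 -2.5 0.1 -0.54 0" --pt "-385.5 446.6 89 -2.5 0.1 -0.54 0"

```text
time: 1.6
tool_pos: [0.502, 0.067, 0.1424]
tool_rot: [0.139, 0.788, 0.591, 0.104]
wrist_force: [-1.0, 0.5, -0.4]
opening: 0.0458
```

Run:
```python
from h import *
p,q,s=cur(); print(p.round(1),q.as_matrix().round(3).tolist(),s["wrist_force"].round(2),s["opening"],s["time"])
Rt=orient(-.284,20)
for x,z in((-37,130),(-37,10),(-20,10)):
    p=edge_tcp(loc(BL0,x,0,z),Rt); print(p.round(1),delta(p,Rt).tolist())
c=cap("side","1"); crop(c,"s1",140,80,240,170,3.3)
```

```text
[502.   67.  142.4] [[0.28, 0.902, 0.328], [0.96, -0.264, -0.095], [0.001, 0.342, -0.94]] [-0.95  0.48 -0.38] 0.04575474823755137 1.6
[502.2  66.4 142.6] [-0.52, 0.37, 0.0, -0.0, -0.0, -0.0]
[502.2  66.4  22.6] [-0.58, -40.64, 112.78, -0.0, -0.0, -0.0]
[518.5  61.7  22.6] [-0.58, -24.67, 118.59, -0.0, -0.0, -0.0]
```

View pics/s1.png

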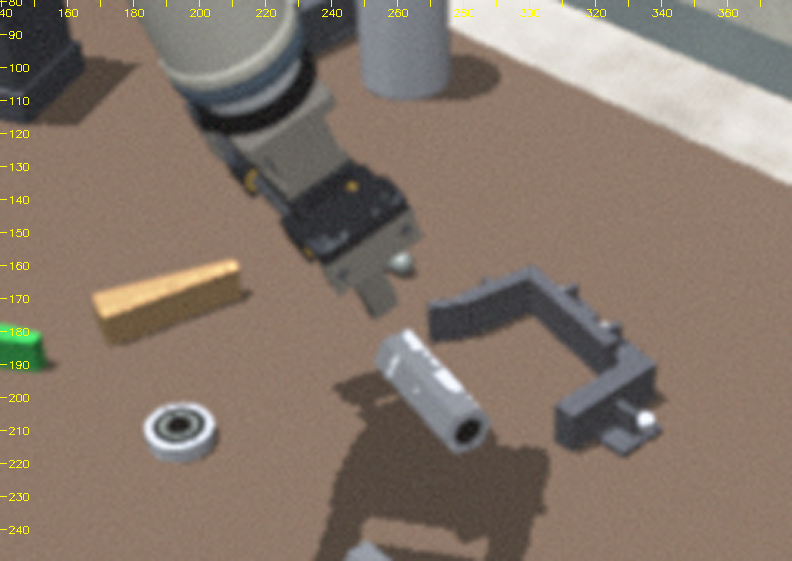

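The arm is tilted just on the robot's side of the blank, and the way down at about (255,185) is clear. Lowering.

Emit:
drive_tool --pt "0 -41 112.8 0 0 0 0" --pt "0 -41 112.8 0 0 0 0" --pt "0 -41 112.8 0 0 0 0" --pt "0 -41 112.8 0 0 0 0"

```text
time: 2.15
tool_pos: [0.5015, 0.068, 0.0217]
tool_rot: [0.138, 0.787, 0.592, 0.104]
wrist_force: [0.1, 0.2, 0.4]
opening: 0.0462
```

Run:
```python
from h import *
p,q,s=cur(); print(p.round(1),s["wrist_force"].round(2))
Rt=orient(-.284,20)
for a in (0,10,20,30,40,50,60):
    # vertex arc
    t=np.deg2rad(150-a); x,z=9.8+34*np.cos(t),34*np.sin(t)
    # flat's contact: contact point 7mm below vertex along the flat
    n=np.deg2rad(-60-a) # dir along flat from vertex to lower corner
    c=(x+7*np.cos(n),z+7*np.sin(n))
    P=edge_tcp(loc(BL0,c[0],0,c[1]),Rt); print(a,np.round((x,z),1),np.round(c,1),delta(P,Rt).tolist())
c=cap("side","2"); crop(c,"s2",200,120,160,110,5)
```

```text
[501.5  68.   21.7] [0.08 0.19 0.37]
0 [-19.6  17. ] [-16.1  10.9] [-1.36, 21.21, 5.8, -0.01, -0.0, 0.02]
10 [-16.2  21.9] [-13.9  15.3] [-1.37, 24.85, 2.5, -0.01, -0.0, 0.02]
20 [-12.1  26. ] [-10.8  19.2] [-1.38, 29.0, -0.12, -0.01, -0.0, 0.02]
30 [-7.2 29.4] [-7.2 22.4] [-1.39, 33.54, -1.98, -0.01, -0.0, 0.02]
40 [-1.8 31.9] [-3.  25.1] [-1.4, 38.34, -3.02, -0.01, -0.0, 0.02]
50 [ 3.9 33.5] [ 1.5 26.9] [-1.42, 43.24, -3.21, -0.01, -0.0, 0.02]
60 [ 9.8 34. ] [ 6.3 27.9] [-1.43, 48.11, -2.54, -0.01, -0.0, 0.02]
```

View pics/s2.png

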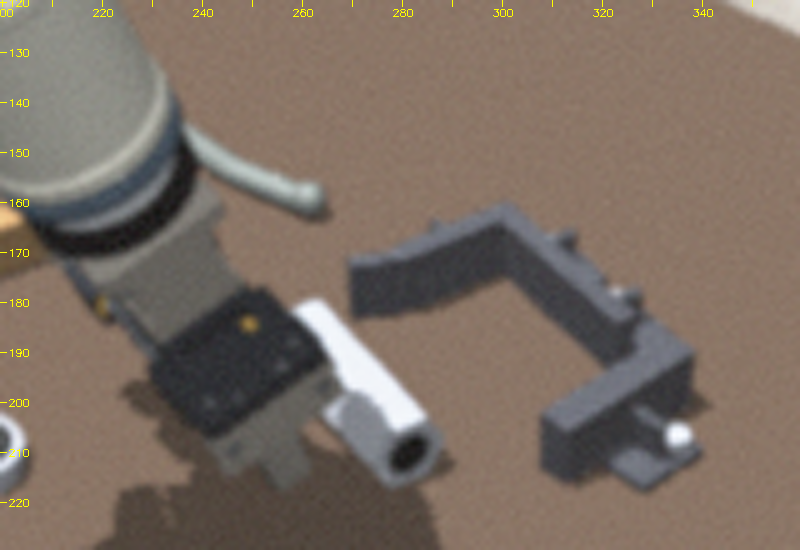

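Emit:
drive_tool --pt "0 10 3 0 0 0 0" --pt "0 17 5.5 0 0 0 0" --pt "0 20 6 0 0 0 0" --pt "0 21.5 5.5 0 0 0 0" --pt "0 22.7 4.4 0 0 0 0" --pt "0 24 3.2 0 0 0 0" --pt "0 25.3 2.2 0 0 0 0" --pt "0 26.5 1.3 0 0 0 0"

```text
time: 3.2
tool_pos: [0.5267, 0.0598, 0.0305]
tool_rot: [0.139, 0.788, 0.591, 0.104]
wrist_force: [-1.0, 0.4, -0.4]
opening: 0.0457
```

Run:
```python
from h import *
p,q,s=cur(); print(p.round(1),s["wrist_force"].round(2))
c=cap("side","3"); crop(c,"s3",200,120,160,110,5)
```

```text
[526.7  59.8  30.5] [-0.96  0.4  -0.41]
```

View pics/s3.png

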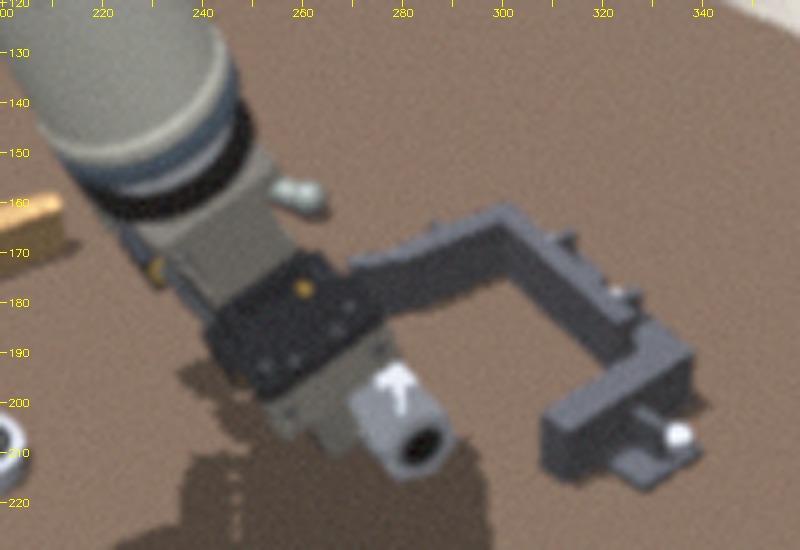

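Emit:
drive_tool --pt "0 1.3 -0.8 0 0 0 0" --pt "0 2.8 -1.6 0 0 0 0" --pt "0 4.2 -2.3 0 0 0 0" --pt "0 5.6 -2.9 0 0 0 0" --pt "0 7 -3.4 0 0 0 0" --pt "0 8.5 -3.8 0 0 0 0" --pt "0 10 -4.1 0 0 0 0" --pt "0 11.5 -4.4 0 0 0 0" --pt "0 12 -4.4 0 0 0 0"

```text
time: 4.38
tool_pos: [0.5363, 0.0571, 0.0387]
tool_rot: [0.139, 0.788, 0.591, 0.105]
wrist_force: [-0.3, 0.6, -1.3]
opening: 0.0458
```

Run:
```python
from h import *
p,q,s=cur(); print(p.round(1),s["wrist_force"].round(2))
c=cap("side","4"); crop(c,"s4",200,120,160,110,5)
```

```text
[536.3  57.1  38.7] [-0.29  0.55 -1.34]
```

View pics/s4.png

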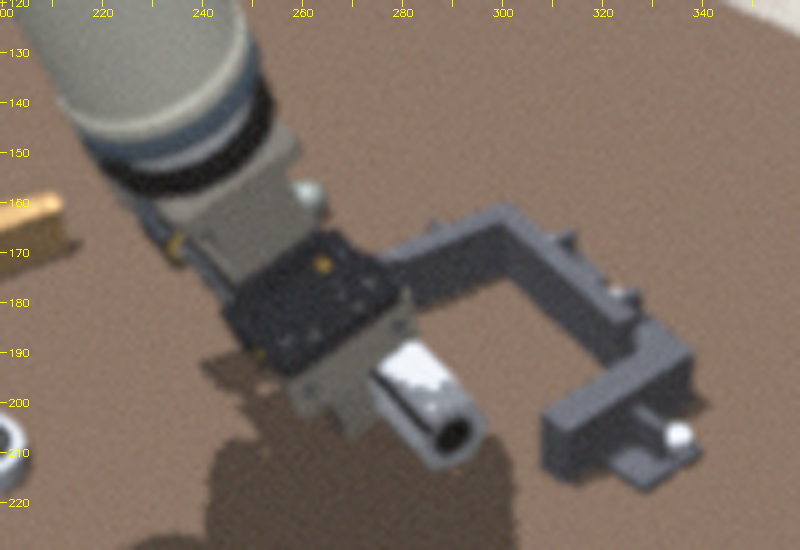

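It rolled one flat: the keyway shows as a dark line on the upper near flat from (275,196) to (288,212). Backing off to measure.

Emit:
drive_tool --pt "0 -14 -5 0 0 0 0" --pt "0 -26 -9 0 0 0 0" --pt "0 -32 -2 0 0 0 0" --pt "0 -34 6 0 0 0 0" --pt "0 -34 6 0 0 0 0"

```text
time: 5.05
tool_pos: [0.5071, 0.0655, 0.0209]
tool_rot: [0.139, 0.788, 0.591, 0.104]
wrist_force: [-0.5, 0.3, 0.3]
opening: 0.0459
```

Run:
```python
from h import *
p,q,s=cur(); print(p.round(1),s["wrist_force"].round(2))
c=cap("side","5"); crop(c,"s5",240,145,110,80,7)
c=cap("top","5"); crop(c,"t5",235,130,110,100,7)
```

```text
[507.1  65.5  20.9] [-0.52  0.25  0.3 ]
```

View pics/s5.png

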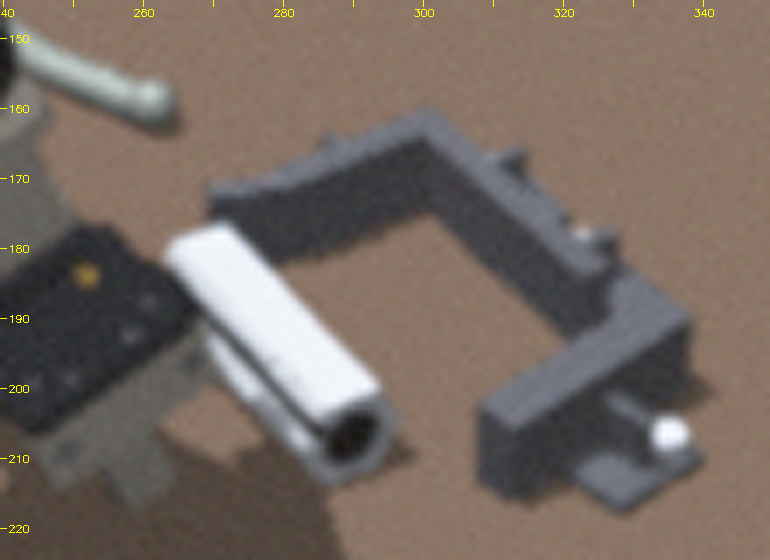

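View pics/t5.png

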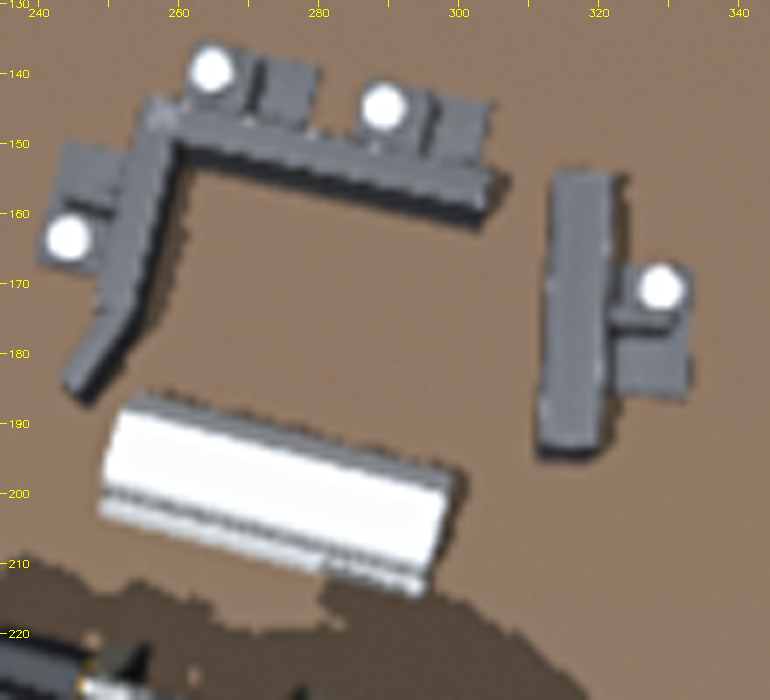

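Run:
```python
from h import *
from fit0 import P
t=load("top5"); s=load("side5"); a=9.8
A=P(t,235,130,7,[((130,412),(a,50,34)),((105,485),(-a,50,34)),((448,492),(a,-50,34)),((430,565),(-a,-50,34)),((98,512),(-19.6,50,17)),((418,597),(-19.6,-50,17)),((455,478),(19.6,-50,17))])
B=P(s,240,145,7,[((167,250),(-a,50,34)),((225,222),(a,50,34)),((380,382),(a,-50,34)),((320,408),(-a,-50,34)),((395,422),(19.6,-50,17))])
for o in(A,B,A+B):
    x,e=fit(o,(570,50,-.25)); print(x.round(3),np.sqrt((e**2).mean()).round(2),inv(FIXP,x).round(1))
BL=x
Rt=orient(x[2],20); print("yaw rel",x[2]+.248)
for a in (0,10,20,30,40,50,60):
    th=np.deg2rad(150-a); X,Z=9.8+34*np.cos(th),34*np.sin(th)
    n=np.deg2rad(-60-a); c=(X+7*np.cos(n),Z+7*np.sin(n))
    Pp=edge_tcp(loc(BL,c[0],0,c[1]),Rt); print(a,delta(Pp,Rt).tolist())
```

```text
[ 5.73118e+02  4.42730e+01 -2.85000e-01] 0.6 [-97.   -4.7]
[ 5.72177e+02  4.56490e+01 -2.85000e-01] 0.64 [-98.3  -3.6]
[ 5.72733e+02  4.46780e+01 -2.84000e-01] 0.66 [-97.5  -4.4]
yaw rel -0.035649016350579155
0 [-1.72, 35.6, 10.79, 0.0, -0.0, -0.0]
10 [-1.72, 39.24, 7.5, 0.0, -0.0, -0.0]
20 [-1.71, 43.4, 4.89, 0.0, -0.0, -0.0]
30 [-1.71, 47.95, 3.04, 0.0, -0.0, -0.0]
40 [-1.71, 52.74, 2.01, 0.0, -0.0, -0.0]
50 [-1.71, 57.65, 1.83, 0.0, -0.0, -0.0]
60 [-1.71, 62.51, 2.5, 0.0, -0.0, -0.0]
```

Emit:
drive_tool --pt "-1 16 5.5 0 0 0 0" --pt "-1.7 28 9.5 0 0 0 0" --pt "-1.7 33 10.8 0 0 0 0" --pt "-1.7 35.3 10.6 0 0 0 0" --pt "-1.7 36.7 9.5 0 0 0 0" --pt "-1.7 38 8.3 0 0 0 0" --pt "-1.7 39.3 7.2 0 0 0 0" --pt "-1.7 40.7 6.3 0 0 0 0" --pt "-1.7 42 5.5 0 0 0 0" --pt "-1.7 43.4 4.7 0 0 0 0" --pt "-1.7 45 4 0 0 0 0" --pt "-1.7 46.4 3.4 0 0 0 0"

```text
time: 6.65
tool_pos: [0.5503, 0.0514, 0.0343]
tool_rot: [0.139, 0.788, 0.591, 0.105]
wrist_force: [-0.6, -0.3, -1.0]
opening: 0.0455
```

Emit:
drive_tool --pt "0 1.4 -0.5 0 0 0 0" --pt "0 2.9 -0.9 0 0 0 0" --pt "0 4.4 -1.1 0 0 0 0" --pt "0 5.8 -1.4 0 0 0 0" --pt "0 6.3 -1.5 0 0 0 0" --pt "0 6.3 -1.5 0 0 0 0"

```text
time: 7.4
tool_pos: [0.5551, 0.0498, 0.0376]
tool_rot: [0.139, 0.788, 0.591, 0.105]
wrist_force: [-0.2, -0.4, 0.2]
opening: 0.0459
```

Run:
```python
from h import *
p,q,s=cur(); print(p.round(1),s["wrist_force"].round(2))
c=cap("side","6"); crop(c,"s6",240,145,110,80,7)
```

```text
[555.1  49.8  37.6] [-0.16 -0.37  0.16]
```

View pics/s6.png

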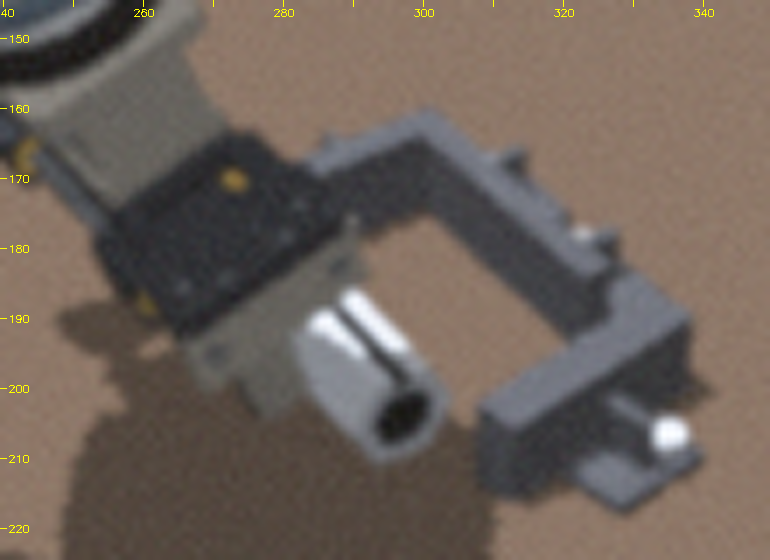

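The keyway is on top, its groove running from (345,310) to (405,375) in the crop. Backing off, going upright and measuring.

Emit:
drive_tool --pt "0 -14 -5 0 0 0 0" --pt "0 -28 -10 0 0 0 0" --pt "0 -33 -12 0 0 0 0" --pt "0 -33 -12 0 0 0 0"

```text
time: 7.95
tool_pos: [0.5215, 0.0598, 0.0377]
tool_rot: [0.139, 0.788, 0.591, 0.105]
wrist_force: [-0.2, -0.3, 0.9]
opening: 0.0463
```

Run:
```python
from h import *
p,q,s=cur(); print(p.round(1),s["wrist_force"].round(2))
c=cap("side","7"); crop(c,"s7",240,145,110,80,7)
c=cap("top","7"); crop(c,"t7",235,130,110,100,7)
```

```text
[521.5  59.8  37.7] [-0.16 -0.26  0.9 ]
```

View pics/s7.png

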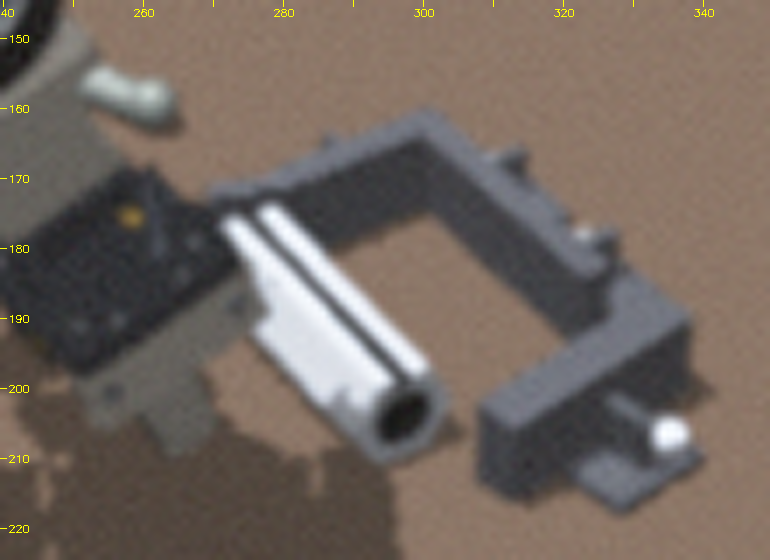

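View pics/t7.png

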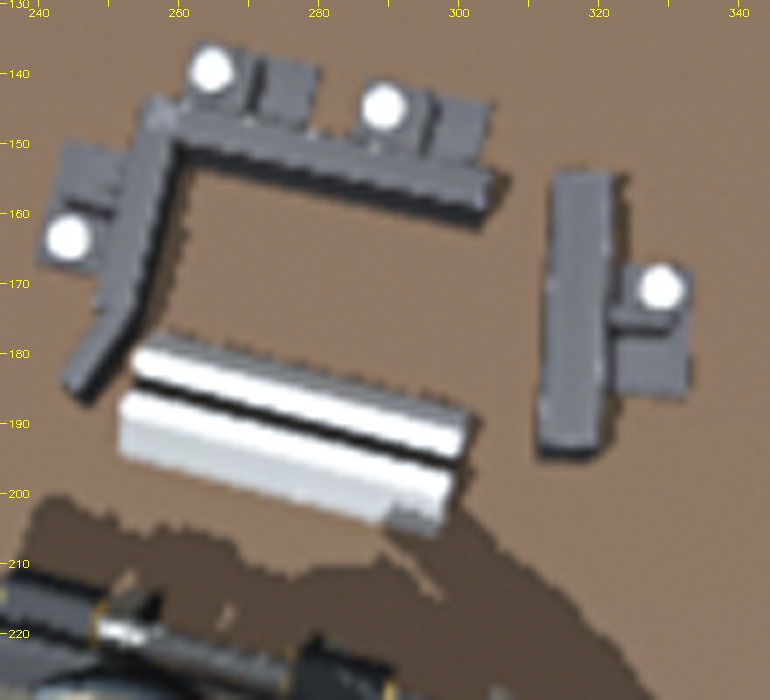

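Run:
```python
from h import *
from fit0 import P
t=load("top7"); s=load("side7"); a=9.8
A=P(t,235,130,7,[((138,343),(a,50,34)),((122,402),(-a,50,34)),((467,428),(a,-50,34)),((448,495),(-a,-50,34)),((118,455),(-19.6,50,17)),((438,535),(-19.6,-50,17)),((480,412),(19.6,-50,17))])
B=P(s,240,145,7,[((222,222),(-a,50,34)),((272,205),(a,50,34)),((432,365),(a,-50,34)),((378,388),(-a,-50,34)),((446,408),(19.6,-50,17)),((385,465),(-a,-50,0))])
for o in(A,B,A+B):
    x,e=fit(o,(590,40,-.25)); print(x.round(3),np.sqrt((e**2).mean()).round(2),inv(FIXP,x).round(1))
b=inv(FIXP,x); Rt=orient(-.248)
for l,(X,Y,Z) in dict(pre=(b[0]-19.6-22,b[1],6),fin=(-39.2,b[1],6)).items():
    print(l,delta(edge_tcp(loc(FIXP,X,Y,Z),Rt),Rt).tolist())
```

```text
[ 5.9345e+02  3.8507e+01 -2.8900e-01] 0.57 [-75.9  -5.3]
[ 5.91923e+02  3.93480e+01 -2.77000e-01] 0.69 [-77.6  -4.8]
[ 5.92854e+02  3.89050e+01 -2.83000e-01] 0.68 [-76.6  -5. ]
pre [-2.07, 15.84, 21.5, 2.51, 0.04, -0.25]
fin [0.72, 89.96, 48.54, 2.51, 0.04, -0.25]
```

Emit:
drive_tool --pt "-1 8 5 1.25 0 -0.12 0.2" --pt "-2 15.8 15 2.5 0.04 -0.25 0.2" --pt "-2 15.8 21.5 2.5 0.04 -0.25 0.2" --pt "-2 15.8 21.5 2.5 0.04 -0.25 0.2" --pt "-2 15.8 21.5 2.5 0.04 -0.25 0.2"

```text
time: 8.68
tool_pos: [0.5412, 0.0508, 0.0223]
tool_rot: [0.001, 0.79, 0.613, -0.0]
wrist_force: [0.4, -0.1, 0.7]
opening: 0.0549
```

Run:
```python
from h import *
p,q,s=cur(); print(p.round(1),q.as_matrix().round(3).tolist(),s["wrist_force"].round(2))
Rt=orient(-.248)
print(delta(edge_tcp(loc(FIXP,-39.2,-5,6),Rt),Rt).tolist())
```

```text
[541.2  50.8  22.3] [[0.247, 0.969, 0.001], [0.969, -0.247, -0.002], [-0.002, 0.001, -1.0]] [ 0.36 -0.12  0.71]
[1.3, 80.31, -0.59, 0.01, 0.01, -0.01]
```

Emit:
drive_tool --pt "0 12 0 0 0 0 0.2" --pt "0 20 0 0 0 0 0.2" --pt "0 26 0 0 0 0 0.2" --pt "0 32 0 0 0 0 0.2" --pt "0 38 0 0 0 0 0.2" --pt "0 44 0 0 0 0 0.2" --pt "0 50 0 0 0 0 0.2" --pt "0 56 0 0 0 0 0.2" --pt "0 61 0 0 0 0 0.2" --pt "0 66 0 0 0 0 0.2" --pt "0 70 0 0 0 0 0.2" --pt "0 73 0 0 0 0 0.2"

```text
time: 10.18
tool_pos: [0.6131, 0.0335, 0.0228]
tool_rot: [0.0, 0.789, 0.614, 0.0]
wrist_force: [-2.4, 0.2, 1.1]
opening: 0.0551
```

Emit:
drive_tool --pt "0 2 0 0 0 0 0.2" --pt "0 4 0 0 0 0 0.2" --pt "0 5.5 0 0 0 0 0.2" --pt "0 7 0 0 0 0 0.2" --pt "0 7 0 0 0 0 0.2"

```text
time: 10.8
tool_pos: [0.6193, 0.0319, 0.0227]
tool_rot: [-0.0, 0.789, 0.614, -0.0]
wrist_force: [-4.8, 1.6, 2.3]
opening: 0.0552
```

Run:
```python
from h import *
p,q,s=cur(); print(p.round(1),s["wrist_force"].round(2), inv(FIXP,p).round(1))
c=cap("top","8"); crop(c,"t8",235,130,110,100,7)
c=cap("side","8"); crop(c,"s8",240,145,110,80,7)
```

```text
[619.3  31.9  22.7] [-4.78  1.64  2.3 ] [-49.2  -5.3]
```

View pics/t8.png

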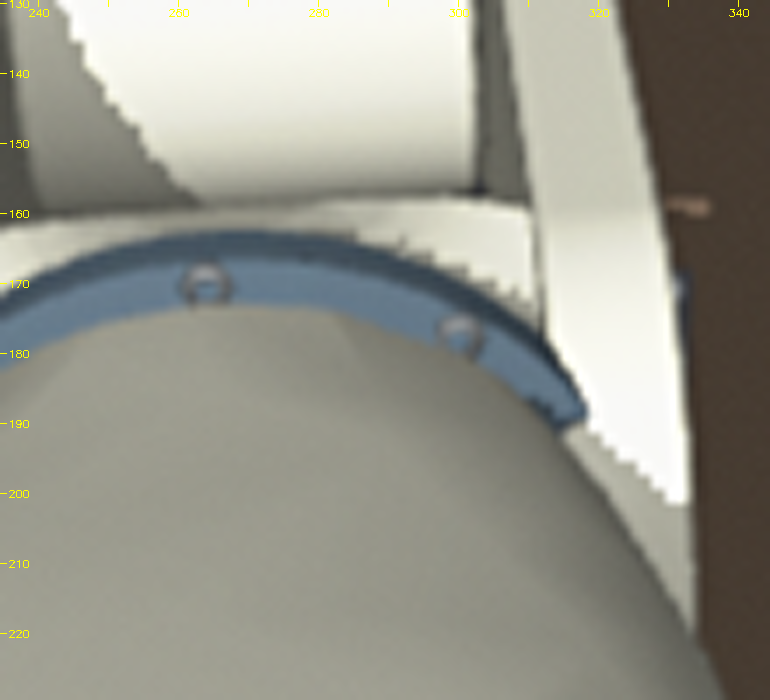

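View pics/s8.png

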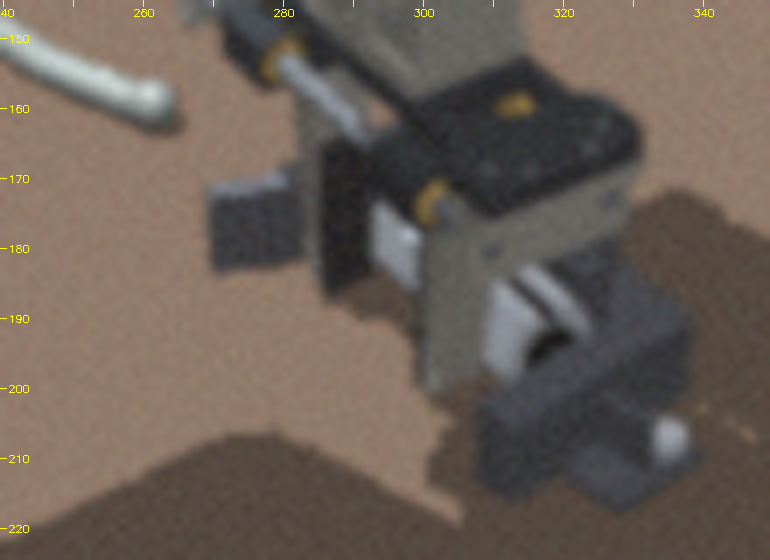

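Top is blocked by the arm; the side view shows the blank in the U. Tool at fixture x −49.2, which is the expected contact position, with the force rising. One more push to seat it firmly.

Emit:
drive_tool --pt "0 1 0 0 0 0 0.2" --pt "0 2 0 0 0 0 0.2" --pt "0 3 0 0 0 0 0.2" --pt "0 3 0 0 0 0 0.2"

```text
time: 11.4
tool_pos: [0.6198, 0.0318, 0.0226]
tool_rot: [-0.002, 0.789, 0.614, -0.002]
wrist_force: [-12.3, 5.4, 10.3]
opening: 0.055
```

Run:
```python
from h import *
p,q,s=cur(); print(p.round(1),s["wrist_force"].round(2), inv(FIXP,p).round(1))
```

```text
[619.8  31.8  22.6] [-12.33   5.45  10.27] [-48.7  -5.3]
```

Emit:
drive_tool --pt "0 -4 0 0 0 0 0.2" --pt "0 -20 0 0 0 0 0.2" --pt "0 -40 -20 0 0 0 0.3" --pt "0 -50 -70 0 0 0 0.4" --pt "0 -50 -120 0 0 0 0.4" --pt "0 -50 -120 0 0 0 0.4"

```text
time: 12.15
tool_pos: [0.5766, 0.0437, 0.1469]
tool_rot: [0.002, 0.789, 0.614, 0.004]
wrist_force: [0.5, -0.1, 0.0]
opening: 0.0645
```

Run:
```python
from h import *
W=(498.9,273.3,-.411); p,q,s=cur(); print(p.round(1),s["time"],s["wrist_force"].round(2))
Rt=orient(-.3285)
for z in (110,22): 
    P=loc(W,-22,-1.7,z); print(P.round(1),delta(P,Rt).tolist())
t=load("top0"); print("bearing",at_z(t,222,279,.014))
```

```text
[576.6  43.7 146.9] 12.15 [ 0.54 -0.1   0.01]
[478.1 280.5 110. ] [205.25, -154.0, 36.16, 0.06, -0.02, 0.58]
[478.1 280.5  22. ] [205.03, -154.71, 124.16, 0.06, -0.02, 0.58]
bearing [0.40923959 0.15688695 0.014     ]
```

Emit:
drive_tool --pt "205 -154 30 0 0 0.58 0.4" --pt "205 -154 30 0 0 0.58 0.4" --pt "205 -154 30 0 0 0.58 0.4" --pt "205 -154 30 0 0 0.58 0.4" --pt "205 -154 30 0 0 0.58 0.4" --pt "205 -154 30 0 0 0.58 0.4" --pt "205 -154 30 0 0 0.58 0.4"

```text
time: 13.02
tool_pos: [0.4757, 0.2787, 0.1126]
tool_rot: [0.0, 0.814, 0.581, -0.0]
wrist_force: [0.1, -0.3, 0.8]
opening: 0.0645
```

Run:
```python
from h import *
W=(498.9,273.3,-.411); p,q,s=cur(); print(p.round(1),s["time"],s["wrist_force"].round(2))
Rt=orient(-.3285)
for z in (50,22): 
    P=loc(W,-22,-1.7,z); print(P.round(1),delta(P,Rt).tolist())
c=cap("top","9"); crop(c,"t9",235,130,110,100,7)
c=cap("side","9"); crop(c,"s9",130,90,220,140,3.5)
```

```text
[475.7 278.7 112.6] 13.025 [ 0.08 -0.27  0.76]
[478.1 280.5  50. ] [2.52, 1.58, 62.6, 0.0, 0.0, -0.01]
[478.1 280.5  22. ] [2.52, 1.58, 90.6, 0.0, 0.0, -0.01]
```

View pics/t9.png

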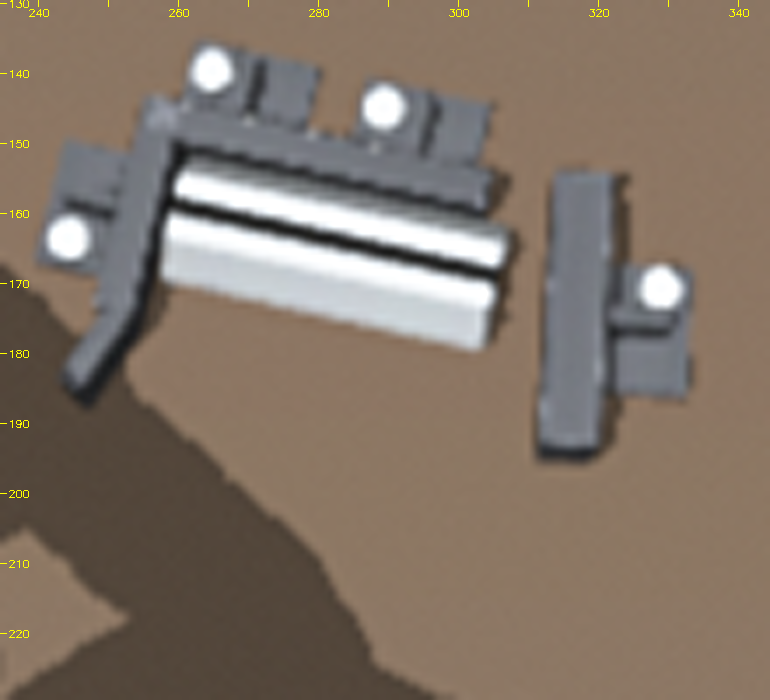

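View pics/s9.png

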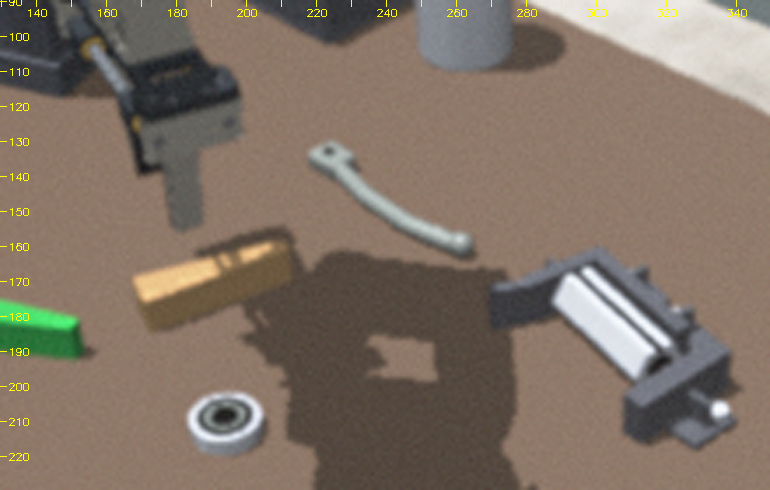

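The blank is seated parallel to the back stop, keyway up (groove (259,159)–(305,168)). The wedge hasn't moved. Lowering onto it and gripping.

Emit:
drive_tool --pt "2.4 1.5 40 0 0 0 0.4" --pt "2.4 1.5 75 0 0 0 0.4" --pt "2.4 1.5 90 0 0 0 0.4" --pt "2.4 1.5 90 0 0 0 0.4" --pt "2.4 1.5 90 0 0 0 -1" --pt "2.4 1.5 90 0 0 0 -1" --pt "2.4 1.5 90 0 0 0 -1" --pt "2.4 1.5 90 0 0 0 -1" --pt "2.4 1.5 90 0 0 0 -1" --squeeze 15

```text
time: 14.25
tool_pos: [0.4776, 0.2819, 0.0232]
tool_rot: [0.0, 0.813, 0.582, 0.0]
wrist_force: [-0.3, -1.4, 4.6]
opening: 0.0259
```

Run:
```python
from h import *
p,q,s=cur(); print(p.round(1),s["time"],s["wrist_force"].round(2),s["opening"])
c=cap("side","10"); crop(c,"s10",140,110,110,90,7)
```

```text
[477.6 281.9  23.2] 14.25 [-0.34 -1.36  4.57] 0.025857000552078253
```

View pics/s10.png

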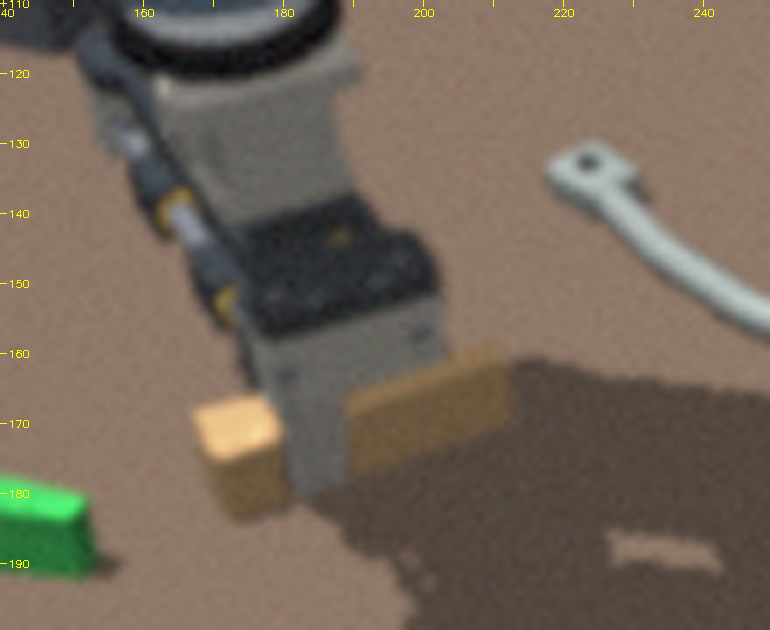

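Emit:
drive_tool --pt "0 0 -5 0 0 0 -1" --pt "0 0 -30 0 0 0 -1" --pt "0 0 -60 0 0 0 -1" --pt "0 0 -70 0 0 0 -1" --pt "0 0 -70 0 0 0 -1"

```text
time: 14.92
tool_pos: [0.4777, 0.2819, 0.0931]
tool_rot: [0.0, 0.813, 0.582, 0.001]
wrist_force: [-0.3, -0.5, -0.9]
opening: 0.0259
```

Run:
```python
from h import *
p,q,s=cur(); print(p.round(1),s["time"],s["wrist_force"].round(2),s["opening"])
W=(498.9,273.3,-.411)
Rg=q; 
# wedge held: offset of tool(477.6,281.9) in wedge
g=inv(W,(477.9,281.2)); print("grasp local",g)
Rt=orient(-.248+.0825)
T=loc(FIXP,-70-55,-57.5-10.6,0); Tp=(T[0],T[1],-.248)
P=loc(Tp,g[0],g[1],93); print("target",P.round(1),delta(P,Rt).tolist())
t=load("top9")
for u,v,l in((485,350,"nearR"),(160,278,"nearL"),(512,227,"farR")):
    w=at_z(t,235+u/7-.5,130+v/7-.5,.017)*1000; print(l,inv(FIXP,w).round(1))
c=cap("side","11"); crop(c,"s11",140,90,110,90,7)
```

```text
[477.7 281.9  93.1] 14.925 [-0.31 -0.47 -0.95] 0.02594732347604417
grasp local [-22.40741422  -1.14794937]
target [508.4  -5.9  93. ] [-262.45, 122.17, -0.03, 0.01, -0.01, -1.17]
nearR [-39.3 -55.8]
nearL [-39.4  46.4]
farR [ -0.  -55.4]
```

View pics/s11.png

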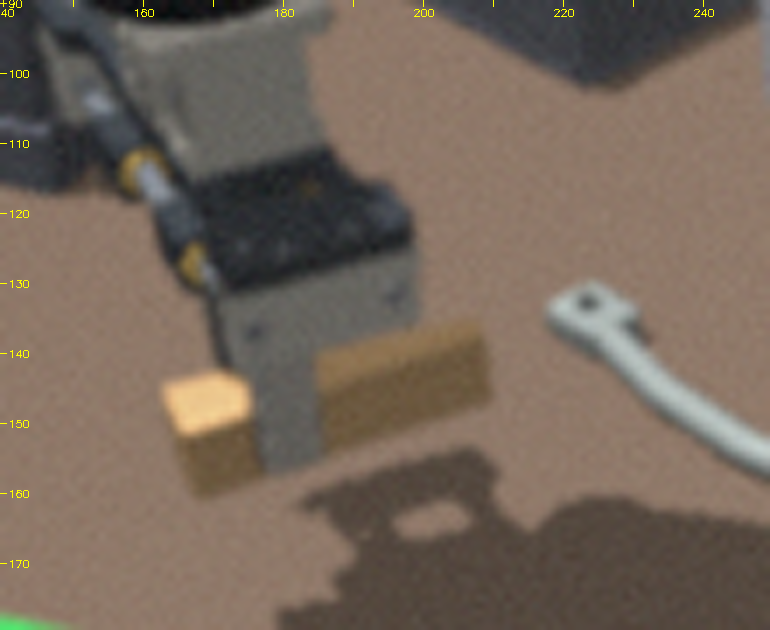

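Blank seated: near corner at fixture x −39.3, far at 0.0, as expected; right end at about y −55. The wedge is held level, so I'm carrying it to before the gap.

Emit:
drive_tool --pt "-45 20 0 0 0 -0.2 -1" --pt "-95 44 0 0 0 -0.45 -1" --pt "-145 68 0 0 0 -0.7 -1" --pt "-195 91 0 0 0 -0.9 -1" --pt "-235 110 0 0 0 -1.1 -1" --pt "-262.5 122 0 0 0 -1.17 -1" --pt "-262.5 122 0 0 0 -1.17 -1" --pt "-262.5 122 35 0 0 -1.17 -1" --pt "-262.5 122 62 0 0 -1.17 -1" --pt "-262.5 122 62 0 0 -1.17 -1"

```text
time: 16.23
tool_pos: [0.5058, -0.0051, 0.0287]
tool_rot: [-0.002, 0.763, 0.646, -0.002]
wrist_force: [-0.3, -0.4, 0.2]
opening: 0.0253
```

Run:
```python
from h import *
p,q,s=cur(); print(p.round(1),s["time"],s["wrist_force"].round(2),s["opening"])
c=cap("side","12"); crop(c,"s12",200,130,150,110,5.3)
c=cap("top","12"); crop(c,"t12",240,130,110,110,5.4)
```

```text
[505.8  -5.1  28.7] 16.225 [-0.33 -0.39  0.18] 0.025337616254413046
```

View pics/s12.png

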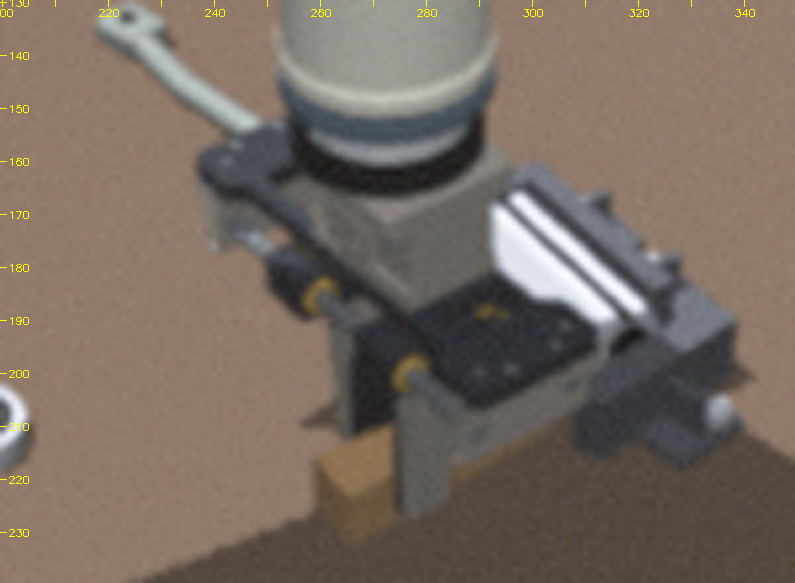

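View pics/t12.png

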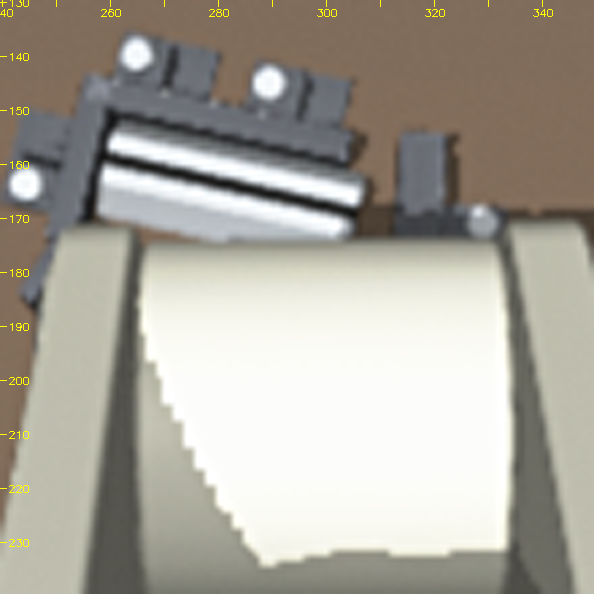

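Run:
```python
from h import *
s=load("side12")
for u,v,z,l in((315,462,33.5,"topL"),(320,512,5.5,"botL"),(352,543,5.5,"botR"),(347,492,33.5,"topR")):
    w=at_z(s,200+u/5.3-.5,130+v/5.3-.5,z/1000)*1000; print(l,inv(FIXP,w).round(1))
p,q,_=cur(); m=q.as_matrix(); print("tool yaw",np.arctan2(m[1,1],m[0,1]), inv(FIXP,p).round(1))
x=proj(s,np.array([loc(FIXP,-180,-57.5,33.5),loc(FIXP,-180,-87.5,33.5),loc(FIXP,-180,-57.5,5.5),loc(FIXP,-180,-87.5,5.5),loc(FIXP,-70,-57.5-12,5.5),loc(FIXP,-70,-57.5-12,33.5)])/1000)
print(((x-[200,130]+.5)*5.3).round(0).tolist())
```

```text
topL [-183.4  -59. ]
botL [-182.9  -60.1]
botR [-181.5  -83.5]
topR [-181.8  -81.8]
tool yaw -0.165403221457488 [-148.2  -68.8]
[[320.0, 457.0], [358.0, 498.0], [323.0, 506.0], [360.0, 547.0], [553.0, 426.0], [554.0, 377.0]]
```

Emit:
drive_tool --pt "0 0 3 0 0 0 -1" --pt "0 0 5.5 0 0 0 -1" --pt "0 0 5.5 0 0 0 -1" --pt "0 0 5.5 0 0 0 0" --pt "0 0 5.5 0 0 0 0" --pt "0 0 5.5 0 0 0 0" --pt "0 0 -40 0 0 0 0" --pt "0 -30 -90 0 0 0 0" --pt "0 -80 -130 0 0 0 0" --pt "0 -130 -130 0 0 0 0" --pt "0 -130 -130 0 0 0 0"

```text
time: 17.7
tool_pos: [0.3765, 0.0156, 0.1609]
tool_rot: [-0.0, 0.763, 0.646, -0.0]
wrist_force: [0.4, -0.3, -0.3]
opening: 0.0463
```

Run:
```python
from h import *
p,q,s=cur(); print(p.round(1),s["time"],s["wrist_force"].round(2),s["opening"])
c=cap("side","13"); crop(c,"s13",235,140,115,95,6.3)
c=cap("top","13"); crop(c,"t13",235,130,110,130,4.6)
```

```text
[376.5  15.6 160.9] 17.7 [ 0.41 -0.26 -0.29] 0.04628979211198905
```

View pics/s13.png

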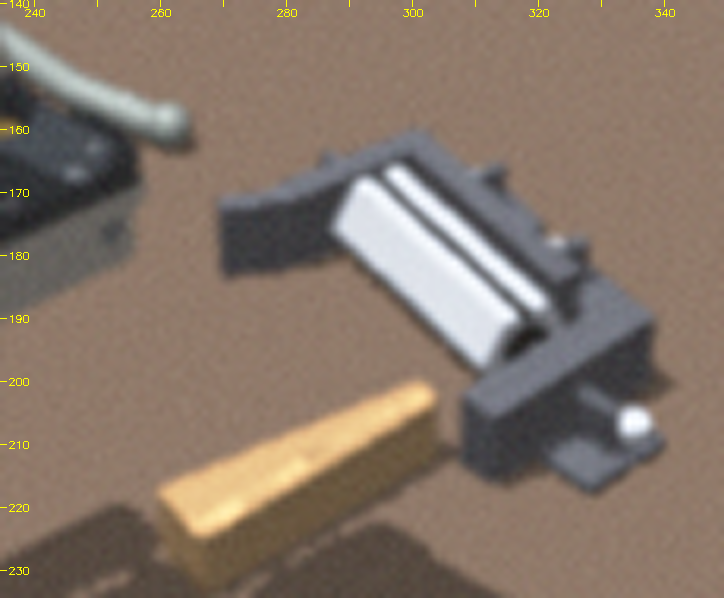

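View pics/t13.png

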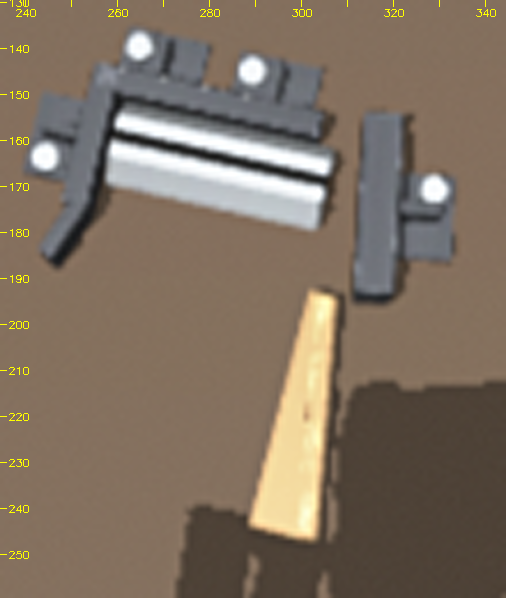

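Run:
```python
from h import *
from fit0 import P
t=load("top13"); s=load("side13")
A=P(t,235,130,4.6,[((248,527),(-55,10.6,28)),((318,542),(-55,-19.4,28)),((309,288),(55,10.6,28)),((338,297),(55,-1.4,28))])
B=P(s,235,140,6.3,[((158,490),(-55,10.6,28)),((203,538),(-55,-19.4,28)),((437,402),(55,-1.4,28)),((420,380),(55,10.6,28)),((212,590),(-55,-19.4,0)),((438,450),(55,-1.4,0))])
for o in(A,B,A+B):
    x,e=fit(o,(550,-20,-.25)); tp=(x[0],x[1],x[2])
    print(x.round(3),np.sqrt((e**2).mean()).round(2),"tip",inv(FIXP,loc(tp,55,10.6,0)).round(1),"buttL",inv(FIXP,loc(tp,-55,10.6,0)).round(1),"butt",inv(FIXP,loc(tp,-55,-4.6,0)).round(1),"relyaw",(x[2]+.248).round(3))
W=x;Wp=(x[0],x[1],x[2])
Rt=orient(x[2]+.0825)
for z in(110,22): print(delta(loc(Wp,-22,-1.7,z),Rt).tolist())
```

```text
[ 5.30131e+02 -1.03620e+01 -2.68000e-01] 0.48 tip [-70.1 -58.7] buttL [-180.   -56.5] butt [-180.3  -71.7] relyaw -0.02
[ 5.31035e+02 -9.56700e+00 -2.59000e-01] 0.53 tip [-69.5 -57.2] buttL [-179.5  -56. ] butt [-179.6  -71.2] relyaw -0.011
[ 5.3044e+02 -1.0090e+01 -2.6400e-01] 0.54 tip [-69.9 -58.1] buttL [-179.9  -56.4] butt [-180.1  -71.6] relyaw -0.016
[-0.0, 130.07, 51.46, 0.01, -0.0, 0.11]
[-0.03, 129.91, 139.46, 0.01, -0.0, 0.11]
```

Run:
```python
from h import *
Rt=orient(-.248)
for x,z in((-205,60),(-205,6),(-180,6),(-80,6)): print(delta(edge_tcp(loc(FIXP,x,-68,z),Rt),Rt).tolist())
```

```text
[6.78, 62.39, 84.34, 0.01, -0.0, 0.59]
[6.76, 62.29, 138.34, 0.01, -0.0, 0.59]
[4.7, 87.21, 138.38, 0.01, -0.0, 0.59]
[-3.53, 186.87, 138.57, 0.01, -0.0, 0.59]
```

Emit:
drive_tool --pt "6.8 40 30 0 0 0.59 -1" --pt "6.8 62.3 84 0 0 0.59 -1" --pt "6.8 62.3 84 0 0 0.59 -1" --pt "6.8 62.3 120 0 0 0.59 -1" --pt "6.8 62.3 138 0 0 0.59 -1" --pt "6.8 62.3 138 0 0 0.59 -1" --pt "6.8 62.3 138 0 0 0.59 -1"

```text
time: 18.68
tool_pos: [0.4433, 0.0118, 0.0242]
tool_rot: [0.001, 0.789, 0.614, 0.001]
wrist_force: [-0.2, 0.4, 0.5]
opening: 0.0006
```

Run:
```python
from h import *
p,q,s=cur(); print(p.round(1),s["time"],s["wrist_force"].round(2),s["opening"])
Rt=orient(-.248)
for x,z in((-180,6),(-100,6),(-80,6)): print(delta(edge_tcp(loc(FIXP,x,-68,z),Rt),Rt).tolist())
```

```text
[443.3  11.8  24.2] 18.675 [-0.25  0.37  0.54] 0.0005943211971330967
[-0.01, 24.84, 1.29, 0.01, -0.0, -0.0]
[0.01, 104.84, 1.45, 0.01, -0.0, -0.0]
[0.02, 124.84, 1.49, 0.01, -0.0, -0.0]
```

Emit:
drive_tool --pt "0 14 0.5 0 0 0 -1" --pt "0 22 0.5 0 0 0 -1" --pt "0 26 0.5 0 0 0 -1" --pt "0 31 0.5 0 0 0 -1" --pt "0 37 0.5 0 0 0 -1" --pt "0 43 0.5 0 0 0 -1" --pt "0 49 0.5 0 0 0 -1" --pt "0 55 0.5 0 0 0 -1" --pt "0 61 0.5 0 0 0 -1" --pt "0 67 0.5 0 0 0 -1" --pt "0 72 0.5 0 0 0 -1" --pt "0 74 0.5 0 0 0 -1"

```text
time: 20.18
tool_pos: [0.5144, -0.0065, 0.0223]
tool_rot: [0.0, 0.789, 0.614, 0.0]
wrist_force: [-0.3, -0.5, -0.2]
opening: 0.0004
```

Run:
```python
from h import *
p,q,s=cur(); print(p.round(1),s["time"],s["wrist_force"].round(2),inv(FIXP,p).round(1))
c=cap("side","14"); crop(c,"s14",235,140,115,95,6.3)
c=cap("top","14"); crop(c,"t14",235,130,110,130,4.6)
```

```text
[514.4  -6.5  22.3] 20.175 [-0.31 -0.51 -0.23] [-141.4  -68.3]
```

View pics/s14.png

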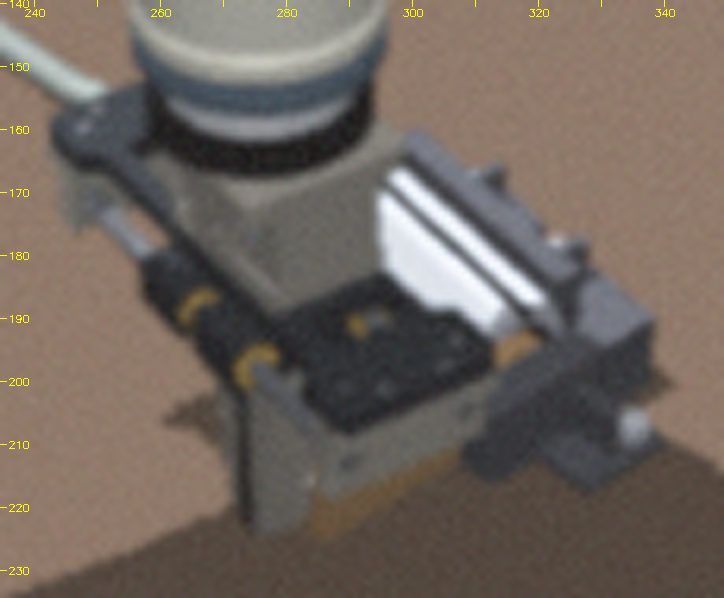

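View pics/t14.png

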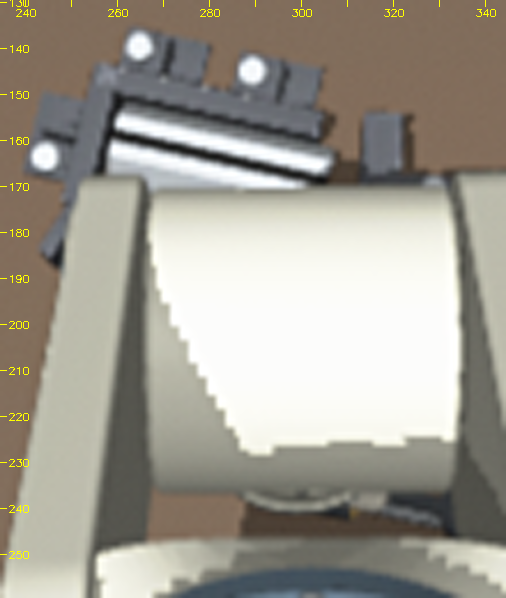

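The tip is in the gap, at crop (515,340), with no resistance yet. Pushing on.

Emit:
drive_tool --pt "0 3 0 0 0 0 -1" --pt "0 6 0 0 0 0 -1" --pt "0 9 0 0 0 0 -1" --pt "0 12 0 0 0 0 -1" --pt "0 15 0 0 0 0 -1" --pt "0 18 0 0 0 0 -1" --pt "0 21 0 0 0 0 -1" --pt "0 24 0 0 0 0 -1" --pt "0 26 0 0 0 0 -1"

```text
time: 21.4
tool_pos: [0.5393, -0.0127, 0.0223]
tool_rot: [-0.0, 0.789, 0.614, -0.0]
wrist_force: [-2.5, 2.6, 1.1]
opening: 0.0003
```

Run:
```python
from h import *
p,q,s=cur(); print(p.round(1),s["time"],s["wrist_force"].round(2),inv(FIXP,p).round(1))
c=cap("top","15"); crop(c,"t15",235,130,110,60,7)
```

```text
[539.3 -12.7  22.3] 21.4 [-2.5   2.62  1.13] [-115.8  -68.3]
```

View pics/t15.png

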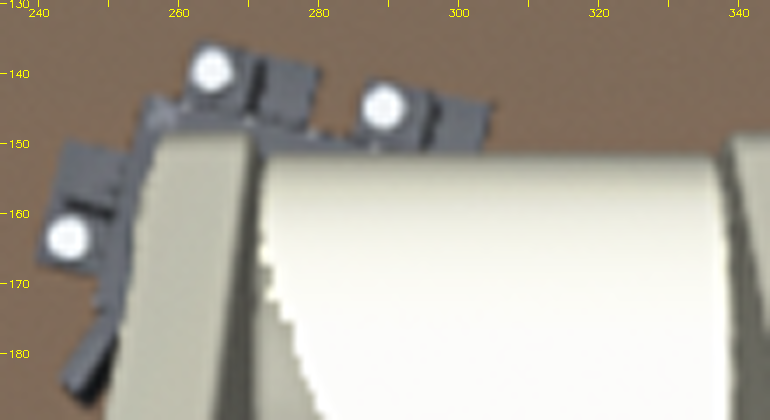

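Emit:
drive_tool --pt "0 2 0 0 0 0 -1" --pt "0 4 0 0 0 0 -1" --pt "0 6 0 0 0 0 -1" --pt "0 8 0 0 0 0 -1" --pt "0 10 0 0 0 0 -1" --pt "0 12 0 0 0 0 -1" --pt "0 12 0 0 0 0 -1"

```text
time: 22.32
tool_pos: [0.5513, -0.0158, 0.0224]
tool_rot: [0.0, 0.789, 0.614, 0.0]
wrist_force: [-1.0, 1.4, -0.4]
opening: 0.0005
```

Run:
```python
from h import *
p,q,s=cur(); print(p.round(1),s["time"],s["wrist_force"].round(2),inv(FIXP,p).round(1))
c=cap("side","16"); crop(c,"s16",235,140,115,95,6.3)
```

```text
[551.3 -15.8  22.4] 22.325 [-0.95  1.36 -0.36] [-103.4  -68.3]
```

View pics/s16.png

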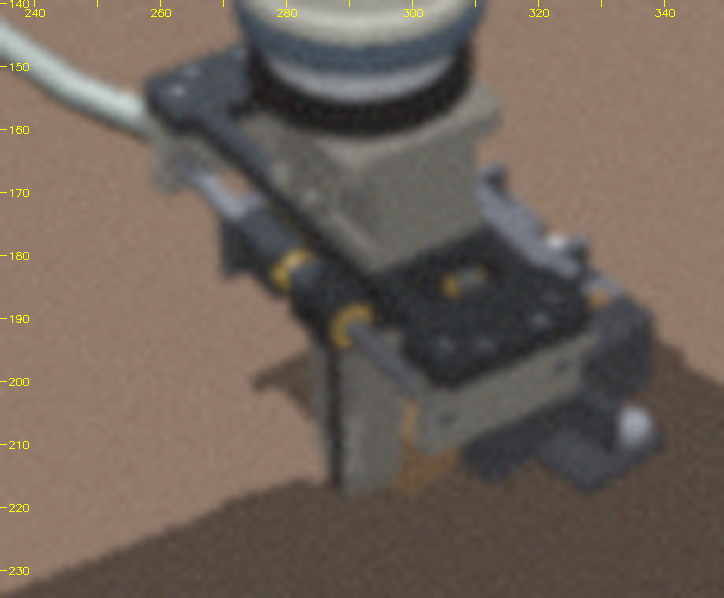

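Emit:
drive_tool --pt "0 2 0 0 0 0 -1" --pt "0 4 0 0 0 0 -1" --pt "0 6 0 0 0 0 -1" --pt "0 8 0 0 0 0 -1" --pt "0 9 0 0 0 0 -1" --pt "0 9 0 0 0 0 -1"

```text
time: 23.12
tool_pos: [0.5599, -0.018, 0.0223]
tool_rot: [0.0, 0.789, 0.614, 0.0]
wrist_force: [-1.6, 2.1, -0.8]
opening: 0.0007
```

Emit:
drive_tool --pt "0 1 0 0 0 0 -1" --pt "0 2 0 0 0 0 -1" --pt "0 3 0 0 0 0 -1" --pt "0 3 0 0 0 0 -1"

```text
time: 23.62
tool_pos: [0.5628, -0.0187, 0.0224]
tool_rot: [0.0, 0.789, 0.614, 0.0]
wrist_force: [-1.3, 0.9, -0.4]
opening: 0.0004
```

Run:
```python
from h import *
p,q,s=cur(); print(p.round(1),s["time"],s["wrist_force"].round(2),inv(FIXP,p).round(1))
```

```text
[562.8 -18.7  22.4] 23.625 [-1.32  0.87 -0.39] [-91.6 -68.3]
```

Emit:
drive_tool --pt "0 1 0 0 0 0 -1" --pt "0 2 0 0 0 0 -1" --pt "0 3 0 0 0 0 -1" --pt "0 3 0 0 0 0 -1"

```text
time: 24.12
tool_pos: [0.5639, -0.0192, 0.0221]
tool_rot: [-0.001, 0.789, 0.614, -0.001]
wrist_force: [-6.7, 3.8, 2.2]
opening: 0.0002
```

Emit:
drive_tool --pt "0 0.7 0 0 0 0 -1" --pt "0 1.5 0 0 0 0 -1" --pt "0 1.5 0 0 0 0 -1"

```text
time: 24.5
tool_pos: [0.564, -0.0193, 0.0218]
tool_rot: [-0.002, 0.789, 0.614, -0.002]
wrist_force: [-11.5, 4.4, 5.4]
opening: 0.0004
```

Run:
```python
from h import *
p,q,s=cur(); print(p.round(1),s["time"],s["wrist_force"].round(2),inv(FIXP,p).round(1))
c=cap("side","17"); crop(c,"s17",235,140,115,95,6.3)
```

```text
[564.  -19.3  21.8] 24.5 [-11.45   4.41   5.35] [-90.3 -68.6]
```

View pics/s17.png

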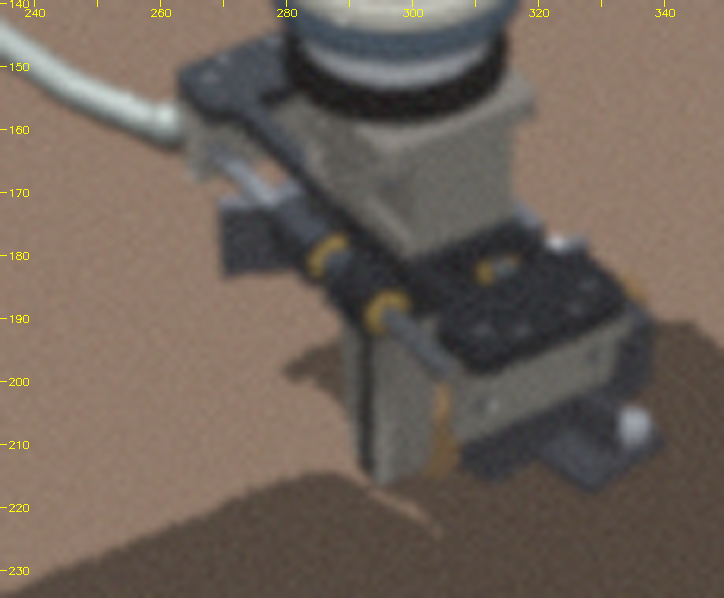

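Emit:
drive_tool --pt "0 1 0 0 0 0 -1" --pt "0 2 0 0 0 0 -1" --pt "0 3 0 0 0 0 -1" --pt "0 3 0 0 0 0 -1"

```text
time: 25.05
tool_pos: [0.564, -0.0196, 0.0212]
tool_rot: [-0.004, 0.789, 0.614, -0.004]
wrist_force: [-18.7, 6.9, 8.9]
opening: 0.0007
```

Run:
```python
from h import *
p,q,s=cur(); print(p.round(1),s["time"],s["wrist_force"].round(2),inv(FIXP,p).round(1))
```

```text
[564.  -19.6  21.2] 25.05 [-18.71   6.88   8.86] [-90.1 -68.8]
```

Emit:
drive_tool --pt "0 1.2 0 0 0 0 -1" --pt "0 2.5 0 0 0 0 -1" --pt "0 2.5 0 0 0 0 -1"

```text
time: 25.42
tool_pos: [0.5641, -0.0198, 0.0207]
tool_rot: [-0.006, 0.789, 0.614, -0.006]
wrist_force: [-23.7, 9.2, 11.9]
opening: 0.0005
```

Emit:
drive_tool --pt "0 -4 0 0 0 0 -1" --pt "0 -10 0 0 0 0 -1" --pt "0 -25 0 0 0 0 -1" --pt "0 -60 -20 0 0 0 -1" --pt "0 -110 -70 0 0 0 -1" --pt "0 -150 -120 0 0 0 -1" --pt "0 -180 -130 0 0 0 -1" --pt "0 -180 -130 0 0 0 -1"

```text
time: 26.42
tool_pos: [0.3965, 0.0235, 0.1537]
tool_rot: [0.001, 0.789, 0.614, 0.001]
wrist_force: [0.3, 0.2, -0.4]
opening: 0.0005
```

Run:
```python
from h import *
p,q,s=cur(); print(p.round(1),s["time"],s["wrist_force"].round(2),inv(FIXP,p).round(1))
c=cap("side","18"); crop(c,"s18",240,145,110,80,7)
c=cap("top","18"); crop(c,"t18",235,130,110,85,7); cv2.imwrite("pics/t18full.png",c["img"][:,:,::-1])
```

```text
[396.5  23.5 153.7] 26.425 [ 0.33  0.16 -0.43] [-263.1  -68.2]
```

View pics/s18.png

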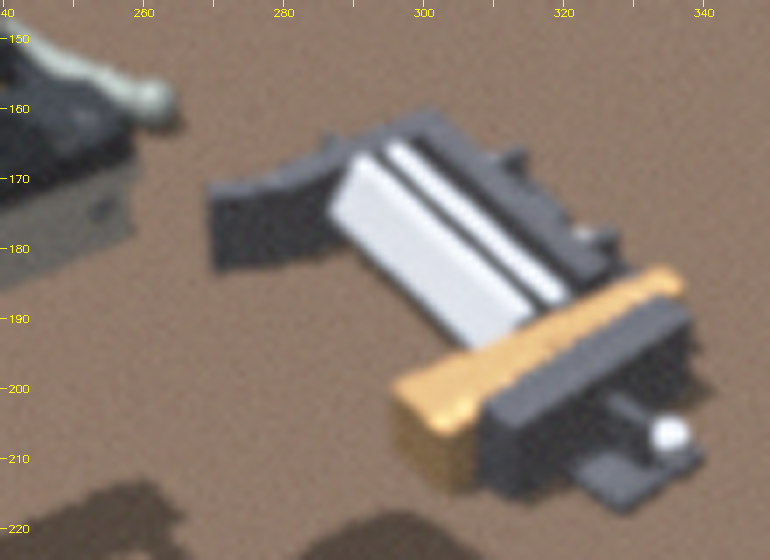

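View pics/t18.png

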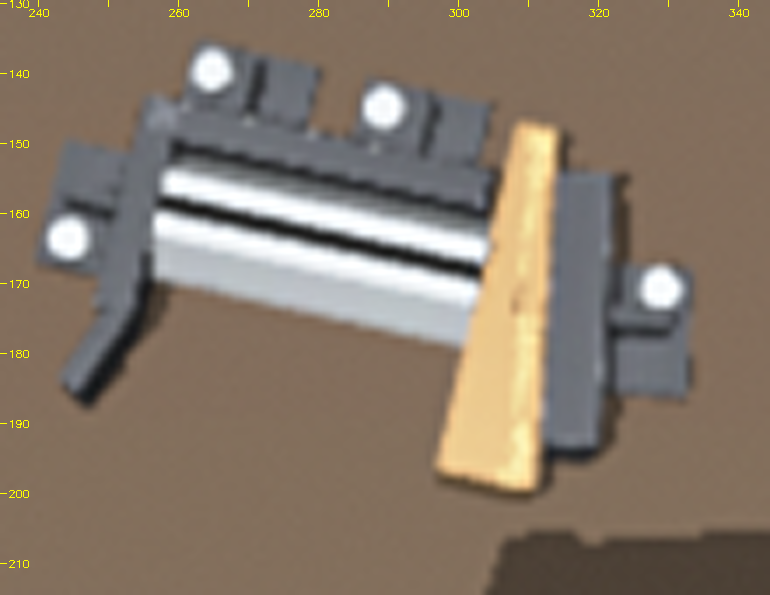

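View pics/t18full.png

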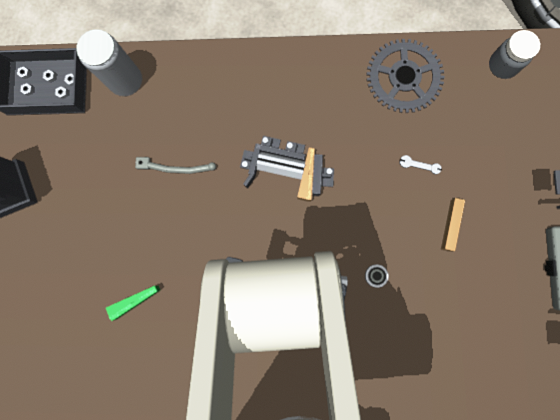

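Run:
```python
from h import *
t=load("top18"); s=load("side18")
for u,v,z,l in((468,345,17,"nearR"),(152,275,17,"nearL"),(178,137,35,"corner"),):
    w=at_z(t,235+u/7-.5,130+v/7-.5,z/1000)*1000; print(l,inv(FIXP,w).round(1))
for u,v,l in((515,122,"tipL"),(437,468,"buttL")):
    w=at_z(t,235+u/7-.5,130+v/7-.5,.028)*1000; print(l,inv(FIXP,w).round(1))
t0=load("top0"); print("small blank",at_z(t0,328,282,.01))
d=np.hstack([load("side0")["img"][200:320,140:340],s["img"][200:320,140:340]])[:,:,::-1]
cv2.imwrite("pics/cmp.png",cv2.resize(d,None,fx=2,fy=2))
```

```text
nearR [-38.9 -50.4]
nearL [-39.   49.1]
corner [ 0.5 48.8]
tipL [ 29.4 -49.4]
buttL [-79.8 -50.1]
small blank [ 0.39898917 -0.06487352  0.01      ]
```

View pics/cmp.png

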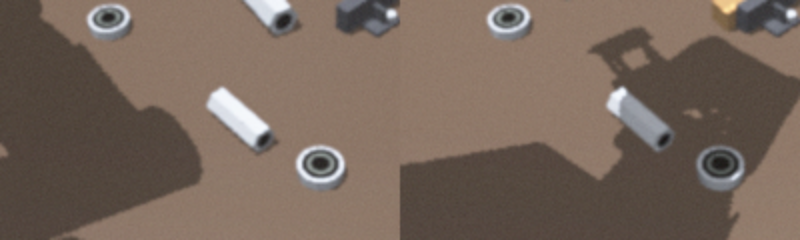

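All in place: the blank's near corner is at x −39 along its whole length and its ends are at y ±50. The wedge tip is at (29.4, −49.4). The bearings and the small blank haven't moved. Handing in.

```bash
python3 -c "
from cell import r
print(r.close_job())"
```

```text
the job is handed in; nothing more can be done
None
```

I rolled the large hex blank two flats away from the robot, which put the keyway on top, and slid it flat against the back stop. I then carried the natural wooden wedge to the gap and drove it in tip first at about 25 N. It stopped dead, and I backed the arm off. The robot's clock read about 26 s at the last check.

- **Blank:** in the last pictures its near edge was at fixture x −39, about −39.2 expected. Its ends were at y +49 and −50, so it is up to the left stop within measuring error.
- **Wedge:** the tip was at about (29.4, −49.4) mm against the expected (30, −50).
- **Jamming:** the clamping force left after release was not measured. I judged the jam from the dead stop and from the wedge holding its place in the pictures after I let go.
- **Other loose things:** they looked unmoved; I compared the bearings and the small blank with the first side picture, and the rest by eye.

No final check failed. The one disagreement along the way was a rough side-view reading of the wedge's butt while it was still in the jaws, about 4 mm off. I set the wedge down and measured it again before driving it in.

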